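Square a glass plate in the corner of a marking bed and weigh it down

TASK

Take the red-handled pusher and with it nudge the glass plate over the black bed until its long edge lies tight along the longer fence and its short edge tight against the shorter one. Stand the pusher upright in its white tray again, then set the brass weight gently and upright on the middle of the plate, which must stay tight in the corner. Never touch the plate with the gripper, do not push hard, and leave the vial, beaker, bottles, flask and dish where they stand.

Things in the scene. Friction and masses are not known exactly. Their poses are not given: they have to be found in the camera images.
- bed: Fixed black iron squaring bed, a slab 220 x 190 x 12 mm (its x, y, z), top face 12 mm above the bench. Origin at the centre of its underside. Two straight aluminium fences, 12 mm wide and 10 mm higher than the top face, stand on two of its sides and meet in a square corner; nothing stands at the other two sides.
- bed_corner (a point): The inner corner where the two fences meet, at the level of the bed's top face: 95 mm to -x and 80 mm to -y of the bed's centre. Its axes are those of the bed: +x runs along the inner face of the longer fence (140 mm long from here), +y along the inner face of the shorter one (80 mm long from here); the free part of the top face stretches 205 mm to +x and 175 mm to +y.
- plate: Loose pale green-white frosted glass plate, 80 x 60 x 8 mm (its x, y, z), about 0.1 kg, lying flat on the bed away from the corner and up to 0.45 rad askew. Origin at the centre of its underside. When home, its axes are parallel to the bed's, its centre 40 mm in x and 30 mm in y from the bed corner.
- plate_inner (a point): The bottom corner of the plate at its (-40, -30) mm: the one that goes into the bed corner.
- plate_long_end (a point): The bottom corner of the plate at its (+40, -30) mm: the other end of the long edge that goes against the longer fence.
- plate_short_end (a point): The bottom corner of the plate at its (-40, +30) mm: the other end of the short edge that goes against the shorter fence.
- pusher: Loose pusher standing upright in the white tray, 0.12 kg: a round white nylon foot, 28 mm diameter and 22 mm high, below a round red handle, 18 mm diameter, up to 95 mm. Origin at the centre of its underside; z is its axis.
- pusher_grip (a point): Point on the pusher's axis, in the handle, 70 mm above its underside: a good place to grip.
- pusher_tray: Fixed white tray, 170 x 130 mm, rim 16 mm above the bench, floor 4 mm thick: home of the pusher. Origin at the centre of its underside. A beaker stands in it too.
- weight_tray: Fixed grey tray of the same size, in which the brass weight starts beside a reagent bottle. Origin at the centre of its underside.
- weight: Loose brass weight, 0.2 kg, upright: a cylinder 28 mm diameter and 36 mm high with a narrower knob (18 mm diameter) to 53 mm on top. Origin at the centre of its underside.
- vial: Loose small amber vial with blue cap, 22 mm diameter, 40 mm high, standing on the bed on the side away from the shorter fence. Leave alone. Origin at the centre of its underside.
- beaker: Loose clear beaker, 50 mm diameter, 62 mm high, in the white tray near the pusher. Leave alone. Origin at the centre of its underside.
- reagent: Loose amber reagent bottle, 40 mm diameter, 75 mm high, in the grey tray near the weight. Leave alone. Origin at the centre of its underside.
- wash_bottle: Loose white wash bottle with red cap and spout, 68 mm diameter, 180 mm high, at the back. Leave alone. Origin at the centre of its underside.
- flask: Loose conical flask, 76 mm diameter, 112 mm high, at the back. Leave alone. Origin at the centre of its underside.
- dish: Loose cream dish, 80 mm diameter, 14 mm high, flat on the bench near the robot. Leave alone. Origin at the centre of its underside.

How it is judged:
By the outcome, as a careful person would: the job done as asked, in the order asked, and still so for the second after the job is handed in, with the robot touching nothing.
It also fails if it takes over 72 s, if anything falls off the work surface, if the arm or the gripper's body presses on something with over 40 N, if the wrist force passes 120 N, or if a joint passes its speed limit or range.

ROBOT

A 6-joint arm with a two-finger parallel gripper is mounted at the origin on the work surface. World frame = base frame: x ahead of the robot, y to its left, z up, the work surface at z = 0. Lengths are in m, angles in rad, forces in N, time in s.
With the tool pointing down it reaches from about 0.35 to 1 m from the base axis. Payload 7.1 kg.
Tool frame: the origin (TCP) lies midway between the tips of the shut fingers; the grasp point (between the pads) lies 19 mm behind it; z points along the fingers, y is the line along which they close (so a half turn about z gives the same grasp; the last joint's range is limited). The gripper opens to 85 mm and grips with 20 to 120 N. Pads are 22 mm wide; open, the fingers measure 114 mm over their backs; the gripper's body (76 mm by 85 mm) begins 54 mm behind the grasp point. The pads swing forward as they close: fully open they stand 13 mm farther back than shut.
Start: joints at [-1.283, 0.423, 1.63, -0, 1.089, -0.019], TCP at [0.189, -0.596, 0.231] pointing down, gripper open.
Joint ranges: [-3, 3], [-0.9, 2.11], [0.09, 2.58], [-1.31, 4.45], [0.11, 2.69], [-2.54, 2.54]. Speed limits (rad/s): [2.39, 2.39, 3.01, 3.14, 3.14, 3.14].

INTERFACE

Orientations are given as a rotation vector (axis times angle).
In Python, from rig import r gives the robot as it stands.
- The arm moves only by the shell command python3 -m pendant 'ROWS' [FORCE]. ROWS is JSON, a list of rows, each an object of numbers: "wx", "wy", "wz": the turn, a rotation vector about the world's x, y, z in degrees; "tx", "ty", "tz": the shift along the world's x, y, z in mm; "grip": the opening, from -1 (shut) to 1 (fully open). A call has 1 to 12 rows; each row shifts and turns the commanded pose from where the row before left it; what a row does not reach is not made up. A row lasts 1/8 s, in which the tool goes at most 62.5 mm and 10.7 degrees, less where a joint would pass 70% of its speed; a pose out of reach is approached as far as the arm can. A call is refused whole if a number of a shift passes 62.5 or a number of a turn 10.7, either way. A call with a gripper value outside its range is refused whole. The fingers move at their own pace and stop on an object; FORCE is the grip in N (left out, the last holds). Time passes only in rows, so rows that do not move let the fingers close. It gives the time, the measured TCP pose, the force, the opening and the grip force at its end, in the units of the state.
- r.get_obs(): the state, without advancing time (a new reading comes with each control period).
- r.grab_frame(name): name is "scene" or "top" or "wrist"; returns a dict with "pixels" (384x512x3 uint8, red, green, blue), "K" (3x3 intrinsics, pixels), "position" and "rotation" of the camera in the world; the wrist camera has in their place "T_tool_cam" (4x4, takes a point from camera to tool coordinates, whose origin is the TCP and whose axes are the flange's). Camera axes: x right, y up, looking along -z (the intrinsics and any distortion apply to the point x, -y, -z); pixel columns grow to the right and rows downward; lengths in m; the calibration is good to about 2 mm. A picture is of the moment at which its call begins: read the wrist's pose just before it. There is no depth.
- r.finish_job(): hands the job in; it is judged then, once.
The state is a dict: "clock": time; "qpos": joint angles; "dq": joint speeds; "tau": joint torques, N m; "position": TCP position; "ee_rot": TCP orientation; "contact_force": force on the tool from outside, world axes, zero at the start; "moment": the same for the moment, N m; "grip_width": finger opening in m; "finger_force": force on a finger pad.
Only numpy, scipy, OpenCV 4.12 (cv2) and the standard library are available. Lean on these libraries where they do the work, as an engineer would, in place of code of your own. Each camera call takes 0.05 s, during which the arm holds its last target. There are 200 camera calls.

## Working session

There is one attempt and no reset: what is moved stays moved. The work goes in short steps, Python scripts to look and compute and a shell command to move; the robot and the scene stay as the last step left them, time stands still between calls to the robot, and variables do not carry over. Pictures are saved under pics/ and viewed, at most 10 in all, crops included, and the job is handed in when it is done.

```bash
ls; mkdir -p pics
cat > h.py <<'E'
import numpy as np, cv2
from rig import r
def grab(name):
    o=r.get_obs(); f=r.grab_frame(name)
    K=np.array(f["K"]); 
    if "position" in f: R=np.array(f["rotation"]); p=np.array(f["position"])
    else:
        T=np.array(f["T_tool_cam"]); Rt=cv2.Rodrigues(np.array(o["ee_rot"],float))[0]
        R=Rt@T[:3,:3]; p=Rt@T[:3,3]+np.array(o["position"])
    if R.shape!=(3,3): R=cv2.Rodrigues(R.astype(float))[0]
    return dict(im=np.array(f["pixels"]),K=K,R=R,p=p,keys=list(f.keys()),f=f)
def ray(c,uv,z):
    uv=np.atleast_2d(np.array(uv,float)); d=np.c_[uv,np.ones(len(uv))]@np.linalg.inv(c["K"]).T
    d=(d*[1,-1,-1])@c["R"].T
    return c["p"]+d*((z-c["p"][2])/d[:,2])[:,None]
def proj(c,P):
    q=(np.atleast_2d(P)-c["p"])@c["R"]*[1,-1,-1]; q=q@c["K"].T
    return q[:,:2]/q[:,2:]
def save(c,n): cv2.imwrite("pics/"+n+".png",c["im"][:,:,::-1])
E
python3 - <<'E'
from h import *
o=r.get_obs(); print({k:np.round(v,3).tolist() for k,v in o.items()})
for n in ("scene","top"):
    c=grab(n); save(c,n+"0"); print(n,c["keys"],c["K"].tolist(),c["p"],c["R"].tolist(),{k:v for k,v in c["f"].items() if k not in("pixels","K","rotation","position")})
E
```

```text
pics
{'clock': 0.0, 'qpos': [-1.283, 0.424, 1.631, 0.0, 1.089, -0.019], 'dq': [-0.001, -0.0, 0.0, 0.001, 0.0, -0.001], 'tau': [-0.003, -55.738, -28.174, -0.0, 0.007, 0.0], 'position': [0.189, -0.595, 0.231], 'ee_rot': [-3.103, -0.48, 0.0], 'contact_force': [0.24, 1.152, -0.319], 'moment': [-0.044, -0.02, -0.03], 'finger_force': 0.0, 'grip_width': 0.085}
scene ['pixels', 'K', 'position', 'rotation'] [[464.90199908958675, 0.0, 252.78111255444793], [0.0, 464.90199908958675, 192.16593331296363], [0.0, 0.0, 1.0]] [ 1.05541101 -0.66322111  0.82996686] [[0.7900633370101919, -0.41635960318079085, 0.4499384450693834], [0.612802007204349, 0.5166015238285625, -0.5979937838676324], [0.016541568203809587, 0.7481761466507348, 0.663293924368539]] {}
top ['pixels', 'K', 'position', 'rotation'] [[497.64102778911496, 0.0, 251.28127184066958], [0.0, 497.64102778911496, 199.96113007621653], [0.0, 0.0, 1.0]] [ 0.35108531 -0.01338285  1.48366269] [[0.02899996056153563, 0.9881488407825029, -0.1507344378290007], [-0.999550655915857, 0.027523661604555882, -0.011871575719247199], [-0.007582120126277445, 0.15101098142874708, 0.9885030070476858]] {}
```

View pics/top0.png

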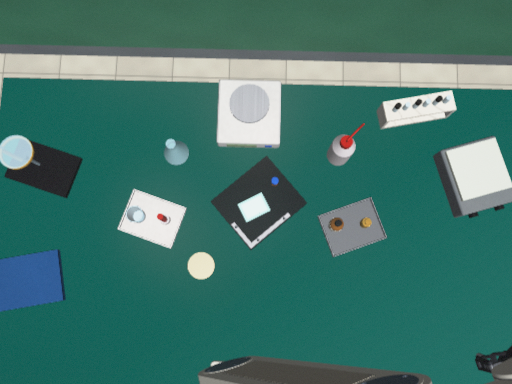

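View pics/scene0.png

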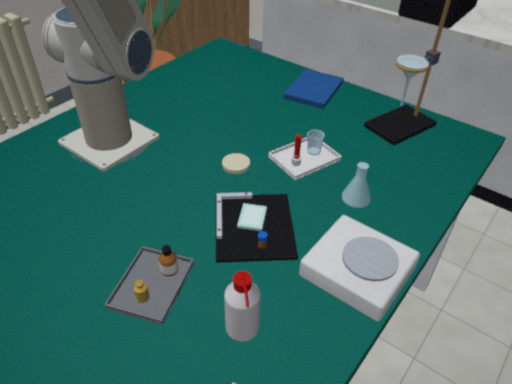

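The top view shows the bed around (259,202) with the fence corner at (252,245) and the plate at (254,207). The vial is at (275,181), the pusher at (163,218) beside the beaker at (138,216), and the weight at (367,223) beside the reagent bottle at (337,225). The scene view agrees.

```bash
cat >> h.py <<'E'
def mask(c,lo,hi,roi=None):
    m=cv2.inRange(cv2.cvtColor(c["im"],cv2.COLOR_RGB2HSV),np.array(lo),np.array(hi))
    if roi is not None:
        z=np.zeros_like(m); a,b,x,y=roi; z[b:y,a:x]=m[b:y,a:x]; m=z
    return m
def big(m): return max(cv2.findContours(m,cv2.RETR_EXTERNAL,cv2.CHAIN_APPROX_NONE)[0],key=cv2.contourArea).reshape(-1,2)
def cen(m):
    M=cv2.moments(big(m)); return np.array([M["m10"],M["m01"]])/M["m00"]
E
python3 - <<'E'
from h import *
t=grab("top"); s=grab("scene")
for nm,c in(("top",t),("scene",s)):
    hsv=cv2.cvtColor(c["im"],cv2.COLOR_RGB2HSV)
    pts=dict(top=dict(plate=(254,207),fence=(270,230),bed=(235,200),pushh=(160,217),foot=(167,220),weight=(367,223),tray=(150,205),wtray=(350,240),bench=(300,270)),scene=dict(plate=(252,215),weight=(142,290),foot=(296,160),h=(297,148)))[nm]
    for k,(u,v) in pts.items(): print(nm,k,hsv[v,u])
crop=lambda c,a,b,x,y:cv2.resize(c["im"][b:y,a:x],(400,300),interpolation=cv2.INTER_CUBIC)
A=np.vstack([np.hstack([crop(t,205,153,309,231+20-20),crop(t,112,180,208,252)]),np.hstack([crop(t,312,190,396,253),crop(s,100,235,204,313)])])
cv2.imwrite("pics/crops.png",A[:,:,::-1])
E
```

```text
top plate [ 86   8 243]
top fence [120   5 221]
top bed [100  27  57]
top pushh [  1 179 209]
top foot [165  10 203]
top weight [ 19 155 201]
top tray [ 10   3 236]
top wtray [103  13 142]
top bench [ 86 185 105]
scene plate [ 90  19 213]
scene weight [ 22 147 156]
scene foot [135   6 171]
scene h [  3 240  99]
```

View pics/crops.png

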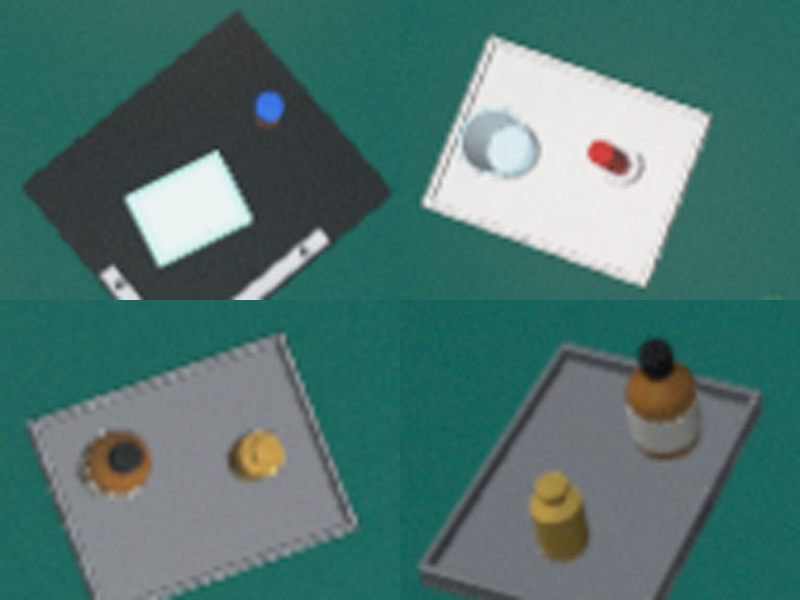

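The crops show the plate's four corners clearly, the pusher (red tip up-left of its foot), the beaker on the other side, and the weight's knob up-right of its body.

```bash
cat >> h.py <<'E'
def tri(c1,u1,c2,u2):
    def d(c,u):
        a=ray(c,u,0.)[0]-c["p"]; return a/np.linalg.norm(a)
    A,b=np.zeros((3,3)),np.zeros(3)
    for c,u in((c1,u1),(c2,u2)):
        k=d(c,u);P=np.eye(3)-np.outer(k,k);A+=P;b+=P@c["p"]
    return np.linalg.solve(A,b)
def refine_quad(cnt):
    "corners of a quadrilateral contour, by line fits to its sides"
    q=cv2.boxPoints(cv2.minAreaRect(cnt.astype(np.float32))); L=[]
    for i in range(4):
        a,b=q[i],q[(i+1)%4]; n=b-a; l=np.linalg.norm(n); n/=l
        s=(cnt-a)@n; dd=abs((cnt-a)@np.array([-n[1],n[0]]))
        k=(s>.12*l)&(s<.88*l)&(dd<.12*l)
        vx,vy,x,y=cv2.fitLine(cnt[k].astype(np.float32),cv2.DIST_L2,0,.01,.01).ravel()
        L.append(np.cross([x,y,1],[x+vx,y+vy,1]))
    P=[np.cross(L[i-1],L[i]) for i in range(4)]
    return np.array([p[:2]/p[2] for p in P])
E
python3 - <<'E'
from h import *
np.set_printoptions(precision=4,suppress=True)
t=grab("top"); s=grab("scene")
q=refine_quad(big(mask(t,(60,0,150),(110,80,255),(230,185,280,228))))
P=ray(t,q,.02); print("plate",P[:,:2],np.linalg.norm(P-np.roll(P,-1,0),axis=1),P.mean(0))
q=refine_quad(cv2.convexHull(big(mask(t,(0,0,0),(180,100,90),(205,150,312,252)))).reshape(-1,2)); P=ray(t,q,.012); print("bed",P[:,:2],np.linalg.norm(P-np.roll(P,-1,0),axis=1))
red=lambda c,roi:mask(c,(0,130,60),(8,255,255),roi)|mask(c,(172,130,60),(180,255,255),roi)
a=cen(red(t,(150,205,180,230)));b=cen(red(s,(285,125,310,165)));print("pusher",a,b,tri(t,a,s,b),"exp z .0625")
a=cen(mask(t,(12,100,80),(32,255,255),(355,210,380,235)));b=cen(mask(s,(12,100,60),(32,255,255),(130,275,155,305)));print("weight",a,b,tri(t,a,s,b),"exp z~.027")
a=cen(mask(t,(100,100,60),(125,255,255),(265,170,285,192)));b=cen(mask(s,(100,150,60),(125,255,255),(250,225,275,250)));print("vial",tri(t,a,s,b))
for n,roi,lo,hi in(("ptray",(110,180,195,255),(0,0,180),(180,40,255)),("wtray",(312,190,396,265),(0,0,60),(180,60,200))):
    h=cv2.convexHull(big(mask(t,lo,hi,roi))).reshape(-1,2); P=ray(t,cv2.boxPoints(cv2.minAreaRect(h.astype(np.float32))),.016);print(n,P.mean(0),P[:,:2],np.linalg.norm(P-np.roll(P,-1,0),axis=1))
m=mask(t,(85,20,90),(110,120,255),(120,200,152,232)); print("beaker",ray(t,cen(m),.035))
E
```

```text
plate [[ 0.5609  0.0457]
 [ 0.5986 -0.0237]
 [ 0.5458 -0.0512]
 [ 0.5091  0.0175]] [0.079  0.0595 0.0779 0.0591] [ 0.5536 -0.0029  0.02  ]Traceback (most recent call last):
  File "<stdin>", line 6, in <module>
  File "h.py", line 42, in refine_quad
    vx,vy,x,y=cv2.fitLine(cnt[k].astype(np.float32),cv2.DIST_L2,0,.01,.01).ravel()
              ~~~~~~~~~~~^^^^^^^^^^^^^^^^^^^^^^^^^^^^^^^^^^^^^^^^^^^^^^^^^
cv2.error: OpenCV(4.12.0) /io/opencv/modules/imgproc/src/linefit.cpp:50: error: (-215:Assertion failed) count > 0 in function 'fitLine2D_wods'
```

Run:
```python
from h import *
np.set_printoptions(precision=4,suppress=True)
t=grab("top"); s=grab("scene")
box=lambda m:cv2.boxPoints(cv2.minAreaRect(big(m).astype(np.float32)))
P=ray(t,box(mask(t,(0,0,0),(180,100,90),(205,150,312,252))),.012); print("bed",P[:,:2],np.linalg.norm(P-np.roll(P,-1,0),axis=1))
red=lambda c,roi:mask(c,(0,130,60),(8,255,255),roi)|mask(c,(172,130,60),(180,255,255),roi)
a=cen(red(t,(150,205,180,230)));b=cen(red(s,(285,125,310,165)));print("pusher",a,b,tri(t,a,s,b),"exp z .0625")
a=cen(mask(t,(12,100,80),(32,255,255),(355,210,380,235)));b=cen(mask(s,(12,100,60),(32,255,255),(130,275,155,305)));print("weight",a,b,tri(t,a,s,b),"exp z~.027")
a=cen(mask(t,(100,100,60),(125,255,255),(265,170,285,192)));b=cen(mask(s,(100,150,60),(125,255,255),(250,225,275,250)));print("vial",tri(t,a,s,b))
for n,roi,lo,hi in(("ptray",(110,180,195,255),(0,0,180),(180,40,255)),("wtray",(312,190,396,265),(0,0,60),(180,60,200))):
    P=ray(t,box(mask(t,lo,hi,roi)),.016);print(n,P.mean(0),P[:,:2],np.linalg.norm(P-np.roll(P,-1,0),axis=1))
m=mask(t,(85,20,90),(110,120,255),(120,200,152,232)); print("beaker",ray(t,cen(m),.035))
```

```text
bed [[ 0.5689  0.1274]
 [ 0.717  -0.0385]
 [ 0.5713 -0.1618]
 [ 0.4275  0.0032]] [0.2224 0.1909 0.2189 0.1883]
pusher [160.8606 216.9576] [297.3615 143.9413] [0.511  0.2617 0.0688] exp z .0625
weight [365.5397 222.1852] [140.8143 290.9767] [ 0.5175 -0.3325  0.0256] exp z~.027
vial [ 0.6322 -0.0622  0.045 ]
ptray [0.513  0.2989 0.016 ] [[0.4772 0.3989]
 [0.6031 0.3617]
 [0.5479 0.1981]
 [0.4236 0.237 ]] [0.1313 0.1727 0.1303 0.1705]
wtray [ 0.5043 -0.2954  0.016 ] [[ 0.534  -0.1918]
 [ 0.5977 -0.3551]
 [ 0.4738 -0.3982]
 [ 0.4116 -0.2367]] [0.1753 0.1311 0.1731 0.1304]
beaker [[0.521 0.345 0.035]]
```

Every measured size and height agrees with what is given. The bed's yaw is about -48.8°, and the plate is at about (72,76) mm from the corner, turned -12.6°. I'll move above the bed, turning the gripper, and take a close look.

```bash
python3 -m pendant '[{"tx":30,"ty":55,"tz":10,"wz":6.2},{"tx":30,"ty":55,"tz":10,"wz":6.2},{"tx":30,"ty":55,"tz":10,"wz":6.2},{"tx":30,"ty":55,"tz":10,"wz":6.2},{"tx":30,"ty":55,"tz":10,"wz":6.2},{"tx":30,"ty":55,"tz":10,"wz":6.2},{"tx":30,"ty":55,"tz":10,"wz":6.2},{"tx":30,"ty":55,"tz":10,"wz":6.2},{"tx":30,"ty":55,"tz":10,"wz":6.2},{"tx":30,"ty":55,"tz":10,"wz":6.2},{},{}]'
python3 - <<'E'
from h import *
c=grab("wrist"); save(c,"w1"); print(c["K"].tolist(),c["p"],c["R"].tolist(),c["f"]["T_tool_cam"],[k for k in c["keys"]])
o=r.get_obs();print(o["position"],o["ee_rot"],o["contact_force"])
E
```

```text
[[305.0128693693249, 0.0, 258.8542634593288], [0.0, 305.0128693693249, 188.34851607309037], [0.0, 0.0, 1.0]] [ 0.26623925 -0.57144974  0.37434439] [[0.3023080389709886, 0.9046093159703155, 0.30048599806518606], [-0.9532099114143083, 0.2866147470526977, 0.09613975012158978], [0.0008451952667176587, -0.3154900509233752, 0.9489285080622908]] [[ 3.05796528e-04  9.48934029e-01  3.15474428e-01  8.12018724e-02]
 [ 9.99999420e-01  3.55863967e-05 -1.07636456e-03  2.20051724e-04]
 [-1.03262556e-03  3.15474574e-01 -9.48933468e-01 -1.43142581e-01]
 [ 0.00000000e+00  0.00000000e+00  0.00000000e+00  1.00000000e+00]] ['pixels', 'K', 'T_tool_cam']
[ 0.18875393 -0.59575698  0.23125464] [-3.10457895e+00 -4.79991068e-01  2.29563454e-05] [0.07209483 0.05298927 0.80815222]invalid input at $[0]: expected keys wx, wy, wz, tx, ty, tz, grip
```

View pics/w1.png

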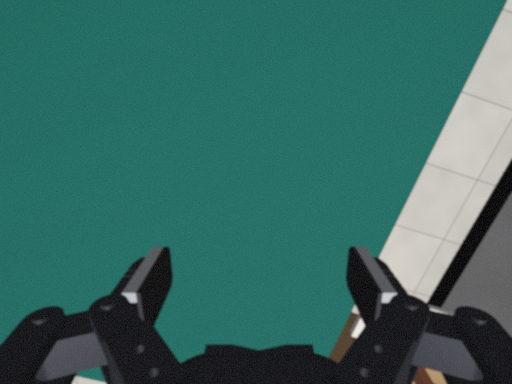

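Every row needs all seven keys. This wrist view shows only bench and fingers, so I'll resend the move.

```bash
python3 -m pendant '[{"tx":34,"ty":56,"tz":10,"wx":0,"wy":0,"wz":6.2,"grip":1},{"tx":34,"ty":56,"tz":10,"wx":0,"wy":0,"wz":6.2,"grip":1},{"tx":34,"ty":56,"tz":10,"wx":0,"wy":0,"wz":6.2,"grip":1},{"tx":34,"ty":56,"tz":10,"wx":0,"wy":0,"wz":6.2,"grip":1},{"tx":34,"ty":56,"tz":10,"wx":0,"wy":0,"wz":6.2,"grip":1},{"tx":34,"ty":56,"tz":10,"wx":0,"wy":0,"wz":6.2,"grip":1},{"tx":34,"ty":56,"tz":10,"wx":0,"wy":0,"wz":6.2,"grip":1},{"tx":34,"ty":56,"tz":10,"wx":0,"wy":0,"wz":6.2,"grip":1},{"tx":34,"ty":56,"tz":10,"wx":0,"wy":0,"wz":6.2,"grip":1},{"tx":34,"ty":56,"tz":10,"wx":0,"wy":0,"wz":6.2,"grip":1},{"tx":0,"ty":0,"tz":0,"wx":0,"wy":0,"wz":0,"grip":1},{"tx":0,"ty":0,"tz":0,"wx":0,"wy":0,"wz":0,"grip":1}]'
python3 - <<'E'
from h import *
c=grab("wrist"); save(c,"w2")
o=r.get_obs();print(o["position"],o["ee_rot"],o["qpos"],o["contact_force"])
E
```

```text
clock: 1.95
position: [0.509, -0.0676, 0.3254]
ee_rot: [-2.413, -2.011, 0.001]
contact_force: [1.0, -0.9, -0.2]
grip_width: 0.0856
finger_force: 0.0
[ 0.5087309  -0.06820943  0.32528079] [-2.41455982e+00 -2.00916776e+00  1.32980742e-03] [-1.56264995e-01  1.54119382e-01  1.77479104e+00 -3.71071056e-04
  1.21356962e+00  2.66351750e-02] [0.13487816 0.13855141 0.09431665]
```

View pics/w2.png

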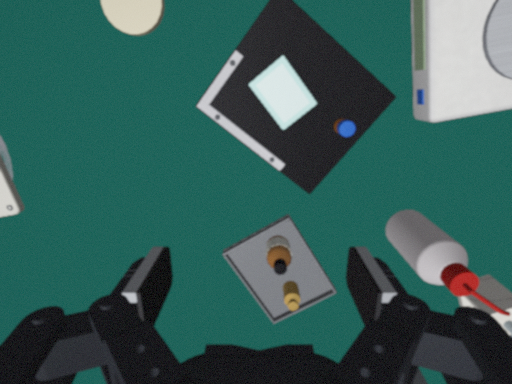

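The wrist view shows the fence corner at about (203,105), the long fence running to (283,167) and the short one to (240,55). The plate is centred at (283,93), the vial at (345,128) and the weight at (291,296).

```bash
cat >> h.py <<'E'
def line(pts): return cv2.fitLine(np.array(pts,np.float32),cv2.DIST_HUBER,0,.01,.01).ravel()
def sub(c,A,B,z,n=25,w=.006,rising=None):
    """points of the strongest brightness edge near the world line A-B at height z (scan across)"""
    g=cv2.GaussianBlur(cv2.cvtColor(c["im"],cv2.COLOR_RGB2GRAY).astype(np.float32),(0,0),.7)
    A=np.r_[A,z];B=np.r_[B,z]; e=(B-A)/np.linalg.norm(B-A); nn=np.array([-e[1],e[0],0]); out=[]
    t=np.linspace(-w,w,61)
    for s in np.linspace(.12,.88,n):
        P=A+s*(B-A)+t[:,None]*nn; uv=proj(c,P).astype(np.float32)
        v=cv2.remap(g,uv[:,0].copy(),uv[:,1].copy(),cv2.INTER_LINEAR).ravel(); d=np.gradient(v)
        d=abs(d) if rising is None else d*rising
        k=np.argmax(d); a=max(0,k-4);b=k+5; ww=np.clip(d[a:b],0,None)
        out.append((P[a:b,:2]*ww[:,None]).sum(0)/ww.sum())
    return np.array(out)
E
cat > bedm.py <<'E'
from h import *
np.set_printoptions(precision=4,suppress=True)
def frame(c,C0,th):
    "bed corner and yaw from the inner top edges of the fences (bright->dark going inward)"
    for i in range(3):
        ex=np.array([np.cos(th),np.sin(th)]);ey=np.array([-ex[1],ex[0]])
        # outer edges and inner edges of the fences
        L=line(sub(c,C0,C0+.14*ex,.022,w=.005,rising=-1)); S=line(sub(c,C0,C0+.08*ey,.022,w=.005,rising=+1))
        dl,ds=L[:2]*np.sign(L[:2]@ex),S[:2]*np.sign(S[:2]@ey)
        tl=np.arctan2(dl[1],dl[0]);ts=np.arctan2(ds[1],ds[0])-np.pi/2
        M=np.c_[dl,-ds]; k=np.linalg.solve(M,S[2:]-L[2:]); C0=L[2:]+k[0]*dl; th=(tl*2+ts)/3
    return C0,th,np.degrees([tl,ts])
def inbed(P,C,th):
    ex=np.array([np.cos(th),np.sin(th)]);ey=np.array([-ex[1],ex[0]]); return (np.atleast_2d(P)[:,:2]-C)@np.c_[ex,ey]
def plate(c,C,th,ctr,z=.02):
    "plate centre & yaw from corners of the bright blob nearest ctr"
    u=proj(c,np.r_[ctr,z])[0]; m=mask(c,(55,0,140),(110,110,255)); n,l=cv2.connectedComponents(m)
    q=refine_quad(big(((l==l[int(u[1]),int(u[0])])*255).astype(np.uint8))); P=ray(c,q,z)
    return P
E
python3 - <<'E'
from bedm import *
c=grab("wrist")
C,th,a=frame(c,np.array([.4484,.0014]),np.radians(-48.8)); print("corner",C,a,np.degrees(th))
P=plate(c,C,th,np.array([.5536,-.0029])); B=inbed(P,C,th); print("plate",P,B*1e3,B.mean(0)*1e3,np.linalg.norm(B-np.roll(B,-1,0),axis=1))
d=np.roll(B,-1,0)-B; print(np.degrees(np.arctan2(d[:,1],d[:,0])))
t=grab("top");C2,th2,a2=frame(t,np.array([.4484,.0014]),np.radians(-48.8)); print("top corner",C2,a2); P=plate(t,C2,th2,np.array([.5536,-.0029])); B=inbed(P,C2,th2);print(B*1e3,B.mean(0)*1e3)
m=mask(c,(12,100,60),(32,255,255),(280,278,305,312)); print("weight",cen(m),ray(c,cen(m),.027))
E
```

```text
corner [0.4504 0.0013] [-48.3376 -48.4787] -48.384626734964634
plate [[ 0.5089  0.0183  0.02  ]
 [ 0.5629  0.0466  0.02  ]
 [ 0.6007 -0.0247  0.02  ]
 [ 0.547  -0.0534  0.02  ]] [[ 26.1117  54.9975]
 [ 40.7637 114.199 ]
 [119.2157  95.0864]
 [104.9622  35.8658]] [72.7633 75.0372] [0.061  0.0807 0.0609 0.0811]
[  76.099   -13.6918 -103.5328  166.3617]h.py:57: RuntimeWarning: invalid value encountered in divide
  out.append((P[a:b,:2]*ww[:,None]).sum(0)/ww.sum())
Traceback (most recent call last):
  File "bedm.py", line 11, in frame
    M=np.c_[dl,-ds]; k=np.linalg.solve(M,S[2:]-L[2:]); C0=L[2:]+k[0]*dl; th=(tl*2+ts)/3
                       ~~~~~~~~~~~~~~~^^^^^^^^^^^^^^^
numpy.linalg.LinAlgError: Singular matrix
```

```bash
python3 -m pendant '[{"tx":0,"ty":40,"tz":-8,"wx":0,"wy":0,"wz":0,"grip":1},{"tx":0,"ty":42,"tz":-8,"wx":0,"wy":0,"wz":0,"grip":1},{"tx":0,"ty":42,"tz":-8,"wx":0,"wy":0,"wz":0,"grip":1},{"tx":0,"ty":42,"tz":-8,"wx":0,"wy":0,"wz":0,"grip":1},{"tx":0,"ty":42,"tz":-8,"wx":0,"wy":0,"wz":0,"grip":1},{"tx":0,"ty":42,"tz":-8,"wx":0,"wy":0,"wz":0,"grip":1},{"tx":0,"ty":42,"tz":-8,"wx":0,"wy":0,"wz":0,"grip":1},{"tx":0,"ty":36,"tz":-8,"wx":0,"wy":0,"wz":0,"grip":1},{"tx":0,"ty":0,"tz":0,"wx":0,"wy":0,"wz":0,"grip":1},{"tx":0,"ty":0,"tz":0,"wx":0,"wy":0,"wz":0,"grip":1}]'
python3 - <<'E'
from h import *
c=grab("wrist"); save(c,"w3"); s=grab("scene")
o=r.get_obs();print(o["position"],o["ee_rot"])
red=lambda c,roi:mask(c,(0,130,60),(8,255,255),roi)|mask(c,(172,130,60),(180,255,255),roi)
m=red(c,(150,0,380,340)); a=cen(m);b=cen(red(s,(285,125,310,165)));print(a,cv2.boundingRect(m),ray(c,a,.062),tri(c,a,s,b))
E
```

```text
clock: 3.35
position: [0.5095, 0.259, 0.2615]
ee_rot: [2.415, 2.009, -0.001]
contact_force: [0.0, 0.1, 0.4]
grip_width: 0.0855
finger_force: 0.0
[0.50970279 0.25887139 0.26186082] [ 2.41572538e+00  2.00810583e+00 -6.34705408e-05]
[259.48431373 163.15751634] (253, 150, 14, 26) [[0.50999282 0.25606304 0.062     ]] [0.51179143 0.25899908 0.07133488]
```

View pics/w3.png

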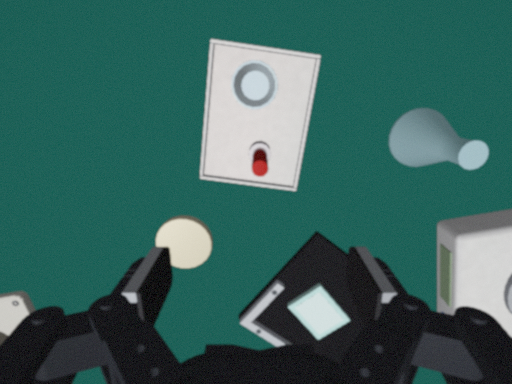

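The view shows the pusher's handle top at about (260,168) and the foot's far rim at about (260,142). The beaker at (254,84) is clear, lying along tool +x.

Run:
```python
from h import *
c=grab("wrist"); h=cv2.cvtColor(c["im"],cv2.COLOR_RGB2HSV)
for v in range(136,180): print(v,h[v,260],end=" ")
m=mask(c,(0,170,150),(8,255,255),(245,140,275,185))|mask(c,(172,170,150),(180,255,255),(245,140,275,185))
a=cen(m);print("\ndisc",a,cv2.boundingRect(m),ray(c,a,.099),"foot rim",ray(c,(260,142),.026),"beaker",ray(c,(254.5,84),.066))
```

```text
136 [  8   5 220] 137 [  0   6 219] 138 [ 15   5 219] 139 [  8   5 212] 140 [  8   5 187] 141 [ 10   5 140] 142 [160   6 131] 143 [150   7 172] 144 [150   5 205] 145 [162   6 215] 146 [156   6 205] 147 [171  10 183] 148 [172  19 145] 149 [179  55 111] 150 [  0 132  89] 151 [  2 210  79] 152 [177 206  83] 153 [  1 188  84] 154 [  0 193  82] 155 [  1 200  83] 156 [  1 213  85] 157 [  1 186  85] 158 [179 202  86] 159 [  2 232  98] 160 [  2 190 141] 161 [  1 194 170] 162 [  0 188 183] 163 [  1 183 184] 164 [  1 191 182] 165 [  0 182 185] 166 [  2 195 183] 167 [  0 181 185] 168 [  1 184 186] 169 [  0 181 186] 170 [  1 190 183] 171 [  1 187 185] 172 [  1 186 185] 173 [  0 180 187] 174 [  1 179 185] 175 [  1 123 187] 176 [  2  48 200] 177 [  6  12 213] 178 [ 12   6 218] 179 [  8   5 218] 
disc [259.23018868 167.20377358] (253, 161, 13, 14) [[0.51080694 0.26064494 0.099     ]] foot rim [[0.51428405 0.27377892 0.026     ]] beaker [[0.52080784 0.34181615 0.066     ]]
```

```bash
python3 -m pendant '[{"tx":1.5,"ty":1.5,"tz":-40,"wx":0,"wy":0,"wz":0,"grip":1},{"tx":0,"ty":0,"tz":-50,"wx":0,"wy":0,"wz":0,"grip":1},{"tx":0,"ty":0,"tz":-50,"wx":0,"wy":0,"wz":0,"grip":1},{"tx":0,"ty":0,"tz":-40,"wx":0,"wy":0,"wz":0,"grip":1},{"tx":0,"ty":0,"tz":-27,"wx":0,"wy":0,"wz":0,"grip":1},{"tx":0,"ty":0,"tz":0,"wx":0,"wy":0,"wz":0,"grip":1},{"tx":0,"ty":0,"tz":0,"wx":0,"wy":0,"wz":0,"grip":1}]'; python3 -m pendant '[{"tx":0,"ty":0,"tz":0,"wx":0,"wy":0,"wz":0,"grip":0},{"tx":0,"ty":0,"tz":0,"wx":0,"wy":0,"wz":0,"grip":-0.4},{"tx":0,"ty":0,"tz":0,"wx":0,"wy":0,"wz":0,"grip":-1},{"tx":0,"ty":0,"tz":0,"wx":0,"wy":0,"wz":0,"grip":-1},{"tx":0,"ty":0,"tz":0,"wx":0,"wy":0,"wz":0,"grip":-1},{"tx":0,"ty":0,"tz":0,"wx":0,"wy":0,"wz":0,"grip":-1}]' 40
```

```text
clock: 4.38
position: [0.5118, 0.2617, 0.0558]
ee_rot: [2.415, 2.009, 0.002]
contact_force: [0.9, 0.7, 0.2]
grip_width: 0.0854
finger_force: 0.0
clock: 5.12
position: [0.511, 0.262, 0.0551]
ee_rot: [2.414, 2.011, 0.001]
contact_force: [-1.1, 0.1, 6.5]
grip_width: 0.0172
finger_force: 38.9
```

```bash
python3 -m pendant '[{"tx":0,"ty":0,"tz":35,"wx":0,"wy":0,"wz":0,"grip":-1},{"tx":0,"ty":0,"tz":41,"wx":0,"wy":0,"wz":0,"grip":-1},{"tx":14.7,"ty":-38,"tz":0,"wx":0,"wy":0,"wz":0,"grip":-1},{"tx":14.7,"ty":-38,"tz":0,"wx":0,"wy":0,"wz":0,"grip":-1},{"tx":14.7,"ty":-38,"tz":0,"wx":0,"wy":0,"wz":0,"grip":-1},{"tx":14.7,"ty":-38,"tz":0,"wx":0,"wy":0,"wz":0,"grip":-1},{"tx":14.7,"ty":-38,"tz":0,"wx":0,"wy":0,"wz":0,"grip":-1},{"tx":14.7,"ty":-38,"tz":0,"wx":0,"wy":0,"wz":0,"grip":-1},{"tx":0,"ty":0,"tz":0,"wx":0,"wy":0,"wz":0,"grip":-1},{"tx":0,"ty":0,"tz":0,"wx":0,"wy":0,"wz":0,"grip":-1}]'
cat > st.py <<'E'
from bedm import *
o=r.get_obs();p=np.array(o["position"]);C=np.array([.4504,.0013]);th=np.radians(-48.4)
print("t",round(o["clock"],2),"tcp",p,"bed mm",inbed(p,C,th)*1e3,"F bed",inbed(np.array(o["contact_force"])[:2]+C,C,th),o["contact_force"])
E
python3 st.py
```

```text
clock: 6.38
position: [0.5985, 0.034, 0.1302]
ee_rot: [-2.414, -2.009, 0.001]
contact_force: [0.6, -0.6, -1.5]
grip_width: 0.0171
finger_force: 39.3
t 6.38 tcp [0.5985 0.034  0.1302] bed mm [[ 73.9029 132.4816]] F bed [[0.8037 0.0678]] [ 0.5844 -0.556  -1.5057]
```

```bash
python3 -m pendant '[{"tx":0,"ty":0,"tz":-35,"wx":0,"wy":0,"wz":0,"grip":-1},{"tx":0,"ty":0,"tz":-29.5,"wx":0,"wy":0,"wz":0,"grip":-1},{"tx":0,"ty":0,"tz":0,"wx":0,"wy":0,"wz":0,"grip":-1},{"tx":-3.74,"ty":-3.32,"tz":0,"wx":0,"wy":0,"wz":0,"grip":-1},{"tx":-3.74,"ty":-3.32,"tz":0,"wx":0,"wy":0,"wz":0,"grip":-1},{"tx":-3.74,"ty":-3.32,"tz":0,"wx":0,"wy":0,"wz":0,"grip":-1},{"tx":-3.74,"ty":-3.32,"tz":0,"wx":0,"wy":0,"wz":0,"grip":-1},{"tx":-3.74,"ty":-3.32,"tz":0,"wx":0,"wy":0,"wz":0,"grip":-1},{"tx":-3.74,"ty":-3.32,"tz":0,"wx":0,"wy":0,"wz":0,"grip":-1},{"tx":-3.74,"ty":-3.32,"tz":0,"wx":0,"wy":0,"wz":0,"grip":-1},{"tx":-3.74,"ty":-3.32,"tz":0,"wx":0,"wy":0,"wz":0,"grip":-1},{"tx":0,"ty":0,"tz":0,"wx":0,"wy":0,"wz":0,"grip":-1}]'
python3 st.py
python3 - <<'E'
from h import *
c=grab("wrist"); t=grab("top"); cv2.imwrite("pics/w4.png",np.hstack([c["im"],cv2.resize(t["im"][150:255,205:310],(288,384))[:, :]])[:,:,::-1])
E
```

```text
clock: 7.88
position: [0.5687, 0.007, 0.066]
ee_rot: [-2.414, -2.01, 0.001]
contact_force: [-0.7, 0.1, -1.2]
grip_width: 0.017
finger_force: 39.5
t 7.88 tcp [0.5687 0.007  0.066 ] bed mm [[74.2938 92.2382]] F bed [[-0.4745 -0.4543]] [-0.6548  0.0532 -1.2265]
```

View pics/w4.png

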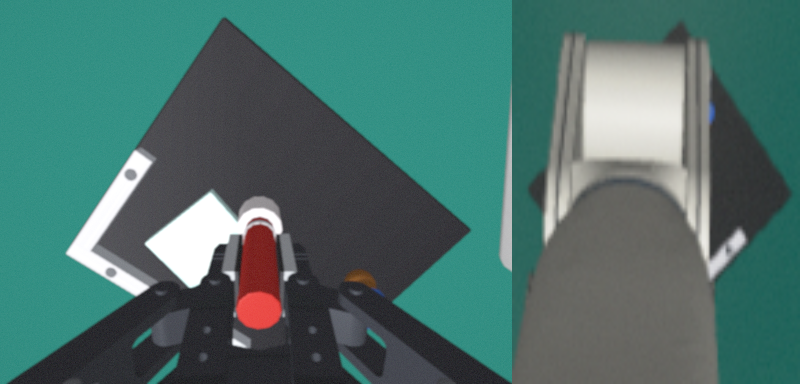

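The wrist view shows the pusher on the plate's +y edge. The plate's short_end corner is at about (212,191) and its inner corner at about (145,243). The arm blocks the top camera.

```bash
cat > pl.py <<'E'
import sys; from bedm import *
c=grab("wrist"); P=ray(c,np.array(eval(sys.argv[1]),float),.02)
C,th=np.array([.4504,.0013]),np.radians(-48.4)
try: C,th,a=frame(c,C,th); print("fence refit",C,a)
except Exception as e: print("no refit")
B=inbed(P,C,th); print(B*1e3); d=np.diff(B,axis=0); print(np.degrees(np.arctan2(d[:,1],d[:,0])),np.linalg.norm(d,axis=1))
E
python3 pl.py "[(145,243),(212,191),(238,220)]"
```

```text
fence refit [0.4494 0.0015] [-48.5061 -48.6593]
[[26.7388 27.2728]
 [41.2255 87.2818]
 [67.1063 81.2141]]
[ 76.4279 -13.1946] [0.0617 0.0266]
```

```bash
python3 -m pendant '[{"tx":-3,"ty":-2.65,"tz":0,"wx":0,"wy":0,"wz":0,"grip":-1},{"tx":-3,"ty":-2.65,"tz":0,"wx":0,"wy":0,"wz":0,"grip":-1},{"tx":-3,"ty":-2.65,"tz":0,"wx":0,"wy":0,"wz":0,"grip":-1},{"tx":-2.25,"ty":-2,"tz":0,"wx":0,"wy":0,"wz":0,"grip":-1},{"tx":0,"ty":0,"tz":0,"wx":0,"wy":0,"wz":0,"grip":-1}]'
python3 st.py
python3 - <<'E'
from h import *
c=grab("wrist"); cv2.imwrite("pics/w5.png",np.ascontiguousarray(cv2.resize(c["im"][120:384,20:372],(800,600)))[:,:,::-1])
E
```

```text
clock: 8.65
position: [0.5581, -0.0026, 0.0663]
ee_rot: [2.414, 2.01, 0.001]
contact_force: [2.2, 3.0, -1.5]
grip_width: 0.0173
finger_force: 39.5
t 8.65 tcp [ 0.5581 -0.0026  0.0663] bed mm [[74.4178 77.9545]] F bed [[-0.7581  3.6164]] [ 2.2011  2.9679 -1.5214]
```

View pics/w5.png

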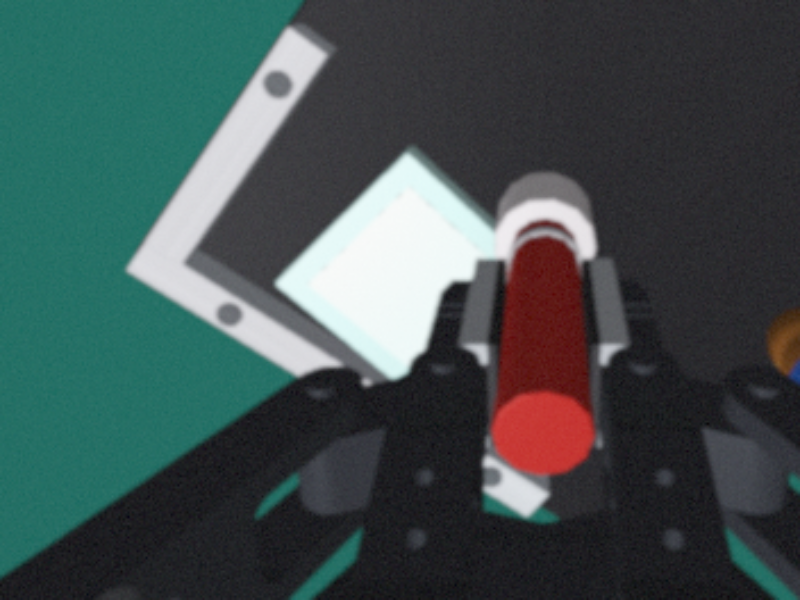

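The inner corner is at about (141,244) and the short_end corner at (200,186). The far corner now bears on the long fence with 3.6 N.

```bash
python3 pl.py "[(141.4,244.5),(200.4,186)]"; python3 -m pendant '[{"tx":-1.1,"ty":-1,"tz":0,"wx":0,"wy":0,"wz":0,"grip":-1},{"tx":0,"ty":0,"tz":0,"wx":0,"wy":0,"wz":0,"grip":-1}]'; python3 st.py
```

```text
fence refit [0.4493 0.0016] [-48.7264 -48.6626]
[[25.5514 10.0468]
 [33.3013 70.7871]]
[82.7289] [0.0612]
clock: 9.0
position: [0.5575, -0.0033, 0.0663]
ee_rot: [2.414, 2.01, 0.002]
contact_force: [2.9, 3.7, -1.8]
grip_width: 0.0172
finger_force: 39.6
t 9.0 tcp [ 0.5575 -0.0033  0.0663] bed mm [[74.5447 77.0156]] F bed [[-0.8013  4.656 ]] [ 2.9497  3.6904 -1.8485]
```

```bash
python3 -m pendant '[{"tx":6.7,"ty":6,"tz":0,"wx":0,"wy":0,"wz":0,"grip":-1},{"tx":-8.1,"ty":9.1,"tz":0,"wx":0,"wy":0,"wz":0,"grip":-1},{"tx":-8.1,"ty":9.1,"tz":0,"wx":0,"wy":0,"wz":0,"grip":-1},{"tx":0,"ty":0,"tz":0,"wx":0,"wy":0,"wz":0,"grip":-1},{"tx":-2.25,"ty":-2,"tz":0,"wx":0,"wy":0,"wz":0,"grip":-1},{"tx":-2.25,"ty":-2,"tz":0,"wx":0,"wy":0,"wz":0,"grip":-1},{"tx":-1.5,"ty":-1.3,"tz":0,"wx":0,"wy":0,"wz":0,"grip":-1},{"tx":0,"ty":0,"tz":0,"wx":0,"wy":0,"wz":0,"grip":-1}]'; python3 st.py; python3 -m pendant '[{"tx":-0.75,"ty":-0.65,"tz":0,"wx":0,"wy":0,"wz":0,"grip":-1},{"tx":-0.75,"ty":-0.65,"tz":0,"wx":0,"wy":0,"wz":0,"grip":-1},{"tx":0,"ty":0,"tz":0,"wx":0,"wy":0,"wz":0,"grip":-1}]'; python3 st.py
```

```text
clock: 10.0
position: [0.5413, 0.0149, 0.0661]
ee_rot: [-2.414, -2.01, 0.0]
contact_force: [-1.0, -0.5, -1.4]
grip_width: 0.017
finger_force: 39.5
t 10.0 tcp [0.5413 0.0149 0.0661] bed mm [[50.1531 76.9916]] F bed [[-0.2245 -1.0808]] [-0.9573 -0.5497 -1.3547]
clock: 10.38
position: [0.5398, 0.0139, 0.0661]
ee_rot: [-2.414, -2.01, 0.0]
contact_force: [-0.2, 0.6, -1.2]
grip_width: 0.0167
finger_force: 39.5
t 10.38 tcp [0.5398 0.0139 0.0661] bed mm [[49.9207 75.2223]] F bed [[-0.5539  0.2309]] [-0.1951  0.5675 -1.1646]
```

```bash
cat > pe.py <<'E'
"plate's -x edge and +y edge in the bed frame; args: guessed inner corner mm, yaw deg"
import sys; from bedm import *
x,y,a=map(float,sys.argv[1:4]); c=grab(sys.argv[4] if len(sys.argv)>4 else "wrist"); C,th=np.array([.4504,.0013]),np.radians(-48.4)
try: C,th,_=frame(c,C,th); print("fence",C,np.degrees(th))
except Exception: print("no refit")
R=lambda t:np.array([[np.cos(t),-np.sin(t)],[np.sin(t),np.cos(t)]])
W=lambda p:C+R(th)@(np.array([x,y])*1e-3+R(np.radians(a))@np.array(p))
for n,A,B in(("-x edge",(0,0),(0,.06)),("+y edge",(0,.06),(.03,.06)),("+x edge",(.08,.0),(.08,.06))):
    try:
        p=sub(c,W(A),W(B),.02,w=.006); q=inbed(p,C,th)*1e3; l=line(q); d=l[:2]; e=abs((q-l[2:])@np.array([-d[1],d[0]]))
        print(n,"dir deg",np.degrees(np.arctan2(d[1],d[0])),"pt",l[2:],"median resid",np.median(e))
    except Exception as ex: print(n,"fail")
E
python3 pe.py 25.5 4 -4
```

```text
fence [0.4491 0.0012] -48.524005837237596
-x edge dir deg 89.22744 pt [28.4873 33.8644] median resid 0.048498194033751246
+y edge dir deg -5.9186482 pt [41.4448 61.3854] median resid 0.3468432622088877
+x edge dir deg -85.49061 pt [106.7015  28.6746] median resid 2.8689656487628974
```

```bash
python3 -m pendant '[{"tx":-0.4,"ty":-0.35,"tz":0,"wx":0,"wy":0,"wz":0,"grip":-1},{"tx":-0.4,"ty":-0.35,"tz":0,"wx":0,"wy":0,"wz":0,"grip":-1},{"tx":0,"ty":0,"tz":0,"wx":0,"wy":0,"wz":0,"grip":-1}]'; python3 st.py; python3 pe.py 28.5 2 0
```

```text
clock: 10.8
position: [0.5392, 0.0133, 0.0662]
ee_rot: [2.414, 2.01, 0.0]
contact_force: [1.3, -0.0, -1.5]
grip_width: 0.0172
finger_force: 39.5
t 10.8 tcp [0.5392 0.0133 0.0662] bed mm [[50.0037 74.3279]] F bed [[0.8884 0.9458]] [ 1.2971 -0.0364 -1.5351]
fence [0.449  0.0011] -48.467681247054216
-x edge dir deg 89.958374 pt [28.7142 34.66  ] median resid 0.008142181834190852
+y edge dir deg -3.4387794 pt [40.6114 60.5327] median resid 0.3729769189259711
+x edge dir deg -78.34045 pt [110.7824  28.3504] median resid 1.7058607199169984
```

```bash
python3 -m pendant '[{"tx":4.5,"ty":4,"tz":0,"wx":0,"wy":0,"wz":0,"grip":-1},{"tx":0,"ty":0,"tz":30,"wx":0,"wy":0,"wz":0,"grip":-1},{"tx":0,"ty":0,"tz":30,"wx":0,"wy":0,"wz":0,"grip":-1},{"tx":5.4,"ty":-32.6,"tz":0,"wx":0,"wy":0,"wz":0,"grip":-1},{"tx":5.4,"ty":-32.7,"tz":0,"wx":0,"wy":0,"wz":0,"grip":-1},{"tx":5.4,"ty":-32.7,"tz":0,"wx":0,"wy":0,"wz":0,"grip":-1},{"tx":0,"ty":0,"tz":0,"wx":0,"wy":0,"wz":0,"grip":-1},{"tx":0,"ty":0,"tz":-30,"wx":0,"wy":0,"wz":0,"grip":-1},{"tx":0,"ty":0,"tz":-30,"wx":0,"wy":0,"wz":0,"grip":-1},{"tx":0,"ty":0,"tz":0,"wx":0,"wy":0,"wz":0,"grip":-1}]'; python3 st.py; python3 pe.py 28.5 1 0
```

```text
clock: 12.1
position: [0.5582, -0.0798, 0.0644]
ee_rot: [-2.411, -2.009, 0.004]
contact_force: [-0.5, -0.0, -1.6]
grip_width: 0.0171
finger_force: 39.5
t 12.1 tcp [ 0.5582 -0.0798  0.0644] bed mm [[132.2064  26.7685]] F bed [[-0.2971 -0.3759]] [-0.4784 -0.0274 -1.5966]
fence [0.4485 0.0015] -48.81106639919634
-x edge dir deg -89.841736 pt [29.4743 27.77  ] median resid 0.05635814658594488
+y edge dir deg 0.23526943 pt [42.93   61.2273] median resid 0.021053851088185634
+x edge dir deg -89.8482 pt [110.6931  33.09  ] median resid 0.035057193720251255
```

```bash
python3 -m pendant '[{"tx":-3.3,"ty":3.7,"tz":0.5,"wx":0,"wy":0,"wz":0,"grip":-1},{"tx":-3.3,"ty":3.7,"tz":0,"wx":0,"wy":0,"wz":0,"grip":-1},{"tx":-3.3,"ty":3.7,"tz":0,"wx":0,"wy":0,"wz":0,"grip":-1},{"tx":-3.3,"ty":3.7,"tz":0,"wx":0,"wy":0,"wz":0,"grip":-1},{"tx":-3.3,"ty":3.7,"tz":0,"wx":0,"wy":0,"wz":0,"grip":-1},{"tx":-3.3,"ty":3.7,"tz":0,"wx":0,"wy":0,"wz":0,"grip":-1},{"tx":-2,"ty":2.25,"tz":0,"wx":0,"wy":0,"wz":0,"grip":-1},{"tx":0,"ty":0,"tz":0,"wx":0,"wy":0,"wz":0,"grip":-1}]'; python3 st.py; python3 pe.py 4.5 1 0
```

```text
clock: 13.15
position: [0.5376, -0.0561, 0.0665]
ee_rot: [-2.413, -2.011, 0.001]
contact_force: [0.5, -0.1, -0.6]
grip_width: 0.0172
finger_force: 39.5
t 13.15 tcp [ 0.5376 -0.0561  0.0665] bed mm [[100.8312  27.0952]] F bed [[0.4336 0.3407]] [ 0.5426 -0.098  -0.6235]
fence [0.4482 0.001 ] -48.44030071539123
-x edge dir deg 89.73282 pt [ 9.1236 31.    ] median resid 0.05762416404352916
+y edge dir deg -0.047650192 pt [20.355  61.6388] median resid 0.014950182937851745
+x edge dir deg 89.93677 pt [90.051 37.08 ] median resid 0.07543651906274561
```

```bash
python3 -m pendant '[{"tx":-2,"ty":2.25,"tz":0,"wx":0,"wy":0,"wz":0,"grip":-1},{"tx":-2,"ty":2.25,"tz":0,"wx":0,"wy":0,"wz":0,"grip":-1},{"tx":-0.65,"ty":0.75,"tz":0,"wx":0,"wy":0,"wz":0,"grip":-1},{"tx":0,"ty":0,"tz":0,"wx":0,"wy":0,"wz":0,"grip":-1}]'; python3 st.py; python3 pe.py 2 1 0;python3 -m pendant '[{"tx":-0.4,"ty":0.4,"tz":0,"wx":0,"wy":0,"wz":0,"grip":-1},{"tx":-0.4,"ty":0.4,"tz":0,"wx":0,"wy":0,"wz":0,"grip":-1},{"tx":0,"ty":0,"tz":0,"wx":0,"wy":0,"wz":0,"grip":-1}]'; python3 st.py
```

```text
clock: 13.7
position: [0.5331, -0.051, 0.0666]
ee_rot: [-2.414, -2.01, 0.0]
contact_force: [-0.2, -0.3, -0.3]
grip_width: 0.0168
finger_force: 39.5
t 13.7 tcp [ 0.5331 -0.051   0.0666] bed mm [[94.0106 27.1646]] F bed [[ 0.079  -0.3133]] [-0.1818 -0.2671 -0.3228]
fence [0.4486 0.0012] -48.710284154734666
-x edge dir deg -89.85425 pt [ 2.3015 28.72  ] median resid 0.03296748368629389
+y edge dir deg 0.44390887 pt [18.71   61.3275] median resid 0.055943447929447804
+x edge dir deg 89.90372 pt [83.3637 30.05  ] median resid 0.1266337613308769
clock: 14.12
position: [0.5325, -0.0503, 0.0666]
ee_rot: [2.414, 2.01, 0.0]
contact_force: [1.0, 0.1, -1.0]
grip_width: 0.0169
finger_force: 39.5
t 14.12 tcp [ 0.5325 -0.0503  0.0666] bed mm [[93.0898 27.1838]] F bed [[0.5876 0.8101]] [ 0.9959  0.0984 -0.9749]
```

```bash
for i in 1; do python3 -m pendant '[{"tx":-0.35,"ty":0.4,"tz":0,"wx":0,"wy":0,"wz":0,"grip":-1},{"tx":-0.35,"ty":0.4,"tz":0,"wx":0,"wy":0,"wz":0,"grip":-1},{"tx":0,"ty":0,"tz":0,"wx":0,"wy":0,"wz":0,"grip":-1}]' >/dev/null; python3 st.py; python3 pe.py 0.5 1 0; done
```

```text
t 14.5 tcp [ 0.5318 -0.0494  0.0666] bed mm [[91.9745 27.1673]] F bed [[0.897 0.399]] [ 0.8939 -0.4058 -0.5033]
fence [0.4476 0.0011] -47.93830962077871
-x edge dir deg 89.25396 pt [ 1.742 34.99 ] median resid 0.026324101823984043
+y edge dir deg -0.30797163 pt [16.83   61.9813] median resid 0.02188159745520381
+x edge dir deg 89.46475 pt [82.4372 32.14  ] median resid 0.12942816517464312
```

```bash
python3 -m pendant '[{"tx":-0.35,"ty":0.4,"tz":0,"wx":0,"wy":0,"wz":0,"grip":-1},{"tx":0,"ty":0,"tz":0,"wx":0,"wy":0,"wz":0,"grip":-1}]' >/dev/null; python3 st.py
```

```text
t 14.8 tcp [ 0.5314 -0.049   0.0666] bed mm [[91.4545 27.1758]] F bed [[0.2149 0.1373]] [ 0.2453 -0.0696 -1.4183]
```

```bash
python3 -m pendant '[{"tx":-0.35,"ty":0.4,"tz":0,"wx":0,"wy":0,"wz":0,"grip":-1},{"tx":0,"ty":0,"tz":0,"wx":0,"wy":0,"wz":0,"grip":-1}]' >/dev/null; python3 st.py
```

```text
t 15.05 tcp [ 0.5311 -0.0487  0.0667] bed mm [[90.9249 27.161 ]] F bed [[0.2087 0.3959]] [ 0.4346  0.1068 -1.091 ]
```

```bash
python3 -m pendant '[{"tx":-0.35,"ty":0.4,"tz":0,"wx":0,"wy":0,"wz":0,"grip":-1},{"tx":0,"ty":0,"tz":0,"wx":0,"wy":0,"wz":0,"grip":-1}]' >/dev/null; python3 st.py
```

```text
t 15.3 tcp [ 0.5309 -0.0484  0.0667] bed mm [[90.6046 27.248 ]] F bed [[ 2.3236 -0.2458]] [ 1.3589 -1.9008 -1.733 ]
```

Contact with the short fence: the x force has risen to 2.3 N. One more small step to confirm.

```bash
python3 -m pendant '[{"tx":-0.35,"ty":0.4,"tz":0,"wx":0,"wy":0,"wz":0,"grip":-1},{"tx":0,"ty":0,"tz":0,"wx":0,"wy":0,"wz":0,"grip":-1}]' >/dev/null; python3 st.py; python3 pe.py 0.5 1 0
python3 - <<'E'
from h import *
c=grab("wrist"); cv2.imwrite("pics/w6.png",np.ascontiguousarray(cv2.resize(c["im"][90:310,40:333],(800,600),interpolation=cv2.INTER_CUBIC))[:,:,::-1])
E
```

```text
t 15.55 tcp [ 0.5308 -0.0481  0.0668] bed mm [[90.3425 27.3685]] F bed [[ 3.3439 -0.2134]] [ 2.0606 -2.6422 -1.3823]
fence [0.4474 0.0021] -48.72001998064932
-x edge dir deg -89.96708 pt [ 1.3771 27.77  ] median resid 0.02604310292672869
+y edge dir deg 0.016518397 pt [15.595  61.6085] median resid 0.0064543253936693475
+x edge dir deg -89.81501 pt [81.8383 27.77  ] median resid 0.1257792266135901
```

View pics/w6.png

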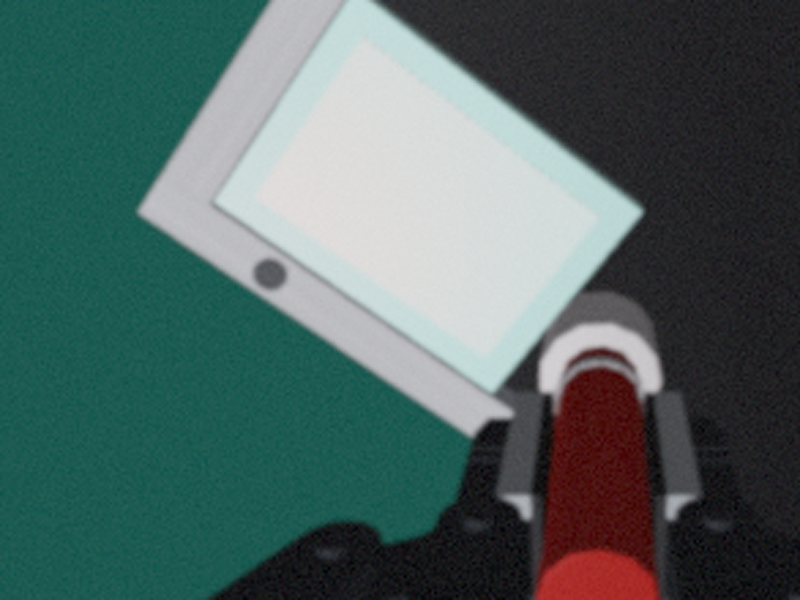

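The plate sits against both fences, with only a hairline shadow along each. I'll back off, come round to the +y side and seat the long edge gently.

```bash
python3 -m pendant '[{"tx":4,"ty":-4.5,"tz":0,"wx":0,"wy":0,"wz":0,"grip":-1},{"tx":0,"ty":0,"tz":30,"wx":0,"wy":0,"wz":0,"grip":-1},{"tx":0,"ty":0,"tz":25,"wx":0,"wy":0,"wz":0,"grip":-1},{"tx":1.2,"ty":27.2,"tz":0,"wx":0,"wy":0,"wz":0,"grip":-1},{"tx":1.2,"ty":27.2,"tz":0,"wx":0,"wy":0,"wz":0,"grip":-1},{"tx":1.2,"ty":27.2,"tz":0,"wx":0,"wy":0,"wz":0,"grip":-1},{"tx":0,"ty":0,"tz":0,"wx":0,"wy":0,"wz":0,"grip":-1},{"tx":0,"ty":0,"tz":-30,"wx":0,"wy":0,"wz":0,"grip":-1},{"tx":0,"ty":0,"tz":-25,"wx":0,"wy":0,"wz":0,"grip":-1},{"tx":0,"ty":0,"tz":0,"wx":0,"wy":0,"wz":0,"grip":-1}]'>/dev/null; python3 st.py; python3 pe.py 0.5 1 0
```

```text
t 16.9 tcp [0.5362 0.0285 0.065 ] bed mm [[36.6145 82.1678]] F bed [[-0.1691  0.0758]] [-0.0556  0.1768 -0.7371]
fence [ 0.4397 -0.0028] -44.85942490229461
-x edge dir deg -74.85819 pt [ 0.2939 31.5406] median resid 2.0015881196320797
+y edge dir deg -1.9474491 pt [14.6977 61.8612] median resid 0.9129344627615825
+x edge dir deg 79.9015 pt [77.4892 32.5807] median resid 1.422165190089937
```

```bash
python3 -m pendant '[{"tx":-2.2,"ty":-2,"tz":0,"wx":0,"wy":0,"wz":0,"grip":-1},{"tx":-2.2,"ty":-2,"tz":0,"wx":0,"wy":0,"wz":0,"grip":-1},{"tx":-0.9,"ty":-0.8,"tz":0,"wx":0,"wy":0,"wz":0,"grip":-1},{"tx":0,"ty":0,"tz":0,"wx":0,"wy":0,"wz":0,"grip":-1}]'>/dev/null; python3 st.py
```

```text
t 17.45 tcp [0.5328 0.0243 0.067 ] bed mm [[37.4789 76.9128]] F bed [[-0.2559 -0.0767]] [-0.2272  0.1405 -0.3585]
```

```bash
python3 -m pendant '[{"tx":-0.4,"ty":-0.35,"tz":0,"wx":0,"wy":0,"wz":0,"grip":-1},{"tx":-0.4,"ty":-0.35,"tz":0,"wx":0,"wy":0,"wz":0,"grip":-1},{"tx":0,"ty":0,"tz":0,"wx":0,"wy":0,"wz":0,"grip":-1}]'>/dev/null; python3 st.py
```

```text
t 17.82 tcp [0.5318 0.0238 0.0666] bed mm [[37.278  75.8031]] F bed [[0.4597 0.9558]] [ 1.02    0.2909 -1.1586]
```

```bash
python3 -m pendant '[{"tx":-0.4,"ty":-0.35,"tz":0,"wx":0,"wy":0,"wz":0,"grip":-1},{"tx":0,"ty":0,"tz":0,"wx":0,"wy":0,"wz":0,"grip":-1}]'>/dev/null; python3 st.py
```

```text
t 18.07 tcp [0.5314 0.0234 0.0666] bed mm [[37.3095 75.257 ]] F bed [[0.6772 0.0925]] [ 0.5188 -0.445   0.0551]
```

```bash
python3 -m pendant '[{"tx":-0.7,"ty":-0.65,"tz":0,"wx":0,"wy":0,"wz":0,"grip":-1},{"tx":0,"ty":0,"tz":0,"wx":0,"wy":0,"wz":0,"grip":-1}]'>/dev/null; python3 st.py
```

```text
t 18.32 tcp [0.531  0.0228 0.0667] bed mm [[37.4524 74.4922]] F bed [[-0.7692  1.3986]] [ 0.5352  1.5038 -1.9572]
```

```bash
python3 -m pendant '[{"tx":-0.4,"ty":-0.35,"tz":0,"wx":0,"wy":0,"wz":0,"grip":-1},{"tx":0,"ty":0,"tz":0,"wx":0,"wy":0,"wz":0,"grip":-1}]'>/dev/null; python3 st.py
```

```text
t 18.57 tcp [0.5308 0.0225 0.0668] bed mm [[37.5396 74.1946]] F bed [[-0.467   2.3561]] [ 1.4518  1.9135 -1.48  ]
```

```bash
python3 -m pendant '[{"tx":-0.4,"ty":-0.35,"tz":0,"wx":0,"wy":0,"wz":0,"grip":-1},{"tx":0,"ty":0,"tz":0,"wx":0,"wy":0,"wz":0,"grip":-1}]'>/dev/null; python3 st.py
```

```text
t 18.82 tcp [0.5306 0.0222 0.0668] bed mm [[37.6239 73.8641]] F bed [[-0.1714  3.5293]] [ 2.5254  2.4714 -1.6225]
```

The long edge is seated with 3.5 N. I'll retreat, lift and check.

```bash
python3 -m pendant '[{"tx":4.5,"ty":4,"tz":0,"wx":0,"wy":0,"wz":0,"grip":-1},{"tx":0,"ty":0,"tz":32,"wx":0,"wy":0,"wz":0,"grip":-1},{"tx":0,"ty":0,"tz":32,"wx":0,"wy":0,"wz":0,"grip":-1},{"tx":-4,"ty":39,"tz":0,"wx":0,"wy":0,"wz":0,"grip":-1},{"tx":0,"ty":0,"tz":0,"wx":0,"wy":0,"wz":0,"grip":-1},{"tx":0,"ty":0,"tz":0,"wx":0,"wy":0,"wz":0,"grip":-1}]'>/dev/null; python3 st.py; python3 pe.py 0.5 1 0
python3 - <<'E'
from bedm import *
c=grab("wrist"); g=cv2.cvtColor(c["im"],cv2.COLOR_RGB2GRAY)
C,th=np.array([.448,.0015]),np.radians(-48.6); ex=np.array([np.cos(th),np.sin(th)]);ey=np.array([-ex[1],ex[0]])
print(proj(c,[np.r_[C+a*ex+b*ey,.02] for a,b in((0,0),(.08,0),(0,.06),(.08,.06))]))
for n,f in(("long",lambda s,t:C+s*.08*ex+t*ey),("short",lambda s,t:C+s*.06*ey+t*ex)):
    for s in(.1,.5,.9):
        uv=proj(c,[np.r_[f(s,t),.021] for t in np.arange(-.005,.0055,.001)]).astype(np.float32); print(n,s,cv2.remap(g,uv[:,0].copy(),uv[:,1].copy(),cv2.INTER_LINEAR).ravel())
E
```

```text
t 19.57 tcp [0.5299 0.0649 0.1303] bed mm [[  5.2397 101.6722]] F bed [[-0.1226 -0.3717]] [-0.3593 -0.1551 -1.5234]
fence [0.4457 0.0028] -47.00878839795675
-x edge dir deg 88.06617 pt [ 4.1361 34.23  ] median resid 0.09113902044858109
+y edge dir deg -20.158957 pt [15.2075 59.8839] median resid 1.3992142406235486
+x edge dir deg 75.32876 pt [81.6162 29.4806] median resid 1.8767117396731776
[[185.8152 261.2991]
 [252.2191 304.4239]
 [222.9518 215.7442]
 [290.7889 263.5274]]
long 0.1 [204 205 206 202 191 178 186 211 222 225 226]
long 0.5 [20 21 27 24 26 27 27 27 29 25 21]
long 0.9 [94 92 92 91 92 92 93 91 91 93 93]
short 0.1 [205 206 207 205 205 210 219 225 226 226 226]
short 0.5 [205 205 207 205 206 212 220 226 227 227 227]
short 0.9 [205 206 206 205 206 210 220 225 227 227 226]
```

The short edge shows no dark gap. The long edge has only the fence wall's faint shadow, so the plate is tight. I'll take the pusher home.

```bash
python3 -m pendant '[{"tx":-3.8,"ty":39.4,"tz":0,"wx":0,"wy":0,"wz":0,"grip":-1},{"tx":-3.8,"ty":39.4,"tz":0,"wx":0,"wy":0,"wz":0,"grip":-1},{"tx":-3.8,"ty":39.4,"tz":0,"wx":0,"wy":0,"wz":0,"grip":-1},{"tx":-3.8,"ty":39.4,"tz":0,"wx":0,"wy":0,"wz":0,"grip":-1},{"tx":-3.8,"ty":39.4,"tz":0,"wx":0,"wy":0,"wz":0,"grip":-1},{"tx":0,"ty":0,"tz":0,"wx":0,"wy":0,"wz":0,"grip":-1},{"tx":0,"ty":0,"tz":-35,"wx":0,"wy":0,"wz":0,"grip":-1},{"tx":0,"ty":0,"tz":-30,"wx":0,"wy":0,"wz":0,"grip":-1},{"tx":0,"ty":0,"tz":-5,"wx":0,"wy":0,"wz":0,"grip":-1},{"tx":0,"ty":0,"tz":0,"wx":0,"wy":0,"wz":0,"grip":-1},{"tx":0,"ty":0,"tz":0,"wx":0,"wy":0,"wz":0,"grip":-1}]'
```

```text
clock: 21.05
position: [0.5124, 0.262, 0.0618]
ee_rot: [2.414, 2.01, 0.003]
contact_force: [-1.4, 0.1, -0.2]
grip_width: 0.017
finger_force: 39.6
```

```bash
python3 -m pendant '[{"tx":0,"ty":0,"tz":-4,"wx":0,"wy":0,"wz":0,"grip":-1},{"tx":0,"ty":0,"tz":-1.5,"wx":0,"wy":0,"wz":0,"grip":-1},{"tx":0,"ty":0,"tz":0,"wx":0,"wy":0,"wz":0,"grip":-1},{"tx":0,"ty":0,"tz":0,"wx":0,"wy":0,"wz":0,"grip":-1}]'
```

```text
clock: 21.55
position: [0.5115, 0.2621, 0.0552]
ee_rot: [2.414, 2.011, 0.0]
contact_force: [-0.7, -0.1, -1.3]
grip_width: 0.0172
finger_force: 39.6
```

```bash
python3 -m pendant '[{"tx":0,"ty":0,"tz":-0.8,"wx":0,"wy":0,"wz":0,"grip":-1},{"tx":0,"ty":0,"tz":0,"wx":0,"wy":0,"wz":0,"grip":-1}]'
```

```text
clock: 21.8
position: [0.5115, 0.262, 0.0543]
ee_rot: [-2.414, -2.011, 0.0]
contact_force: [-0.6, 0.2, -1.1]
grip_width: 0.017
finger_force: 39.6
```

```bash
python3 -m pendant '[{"tx":0,"ty":0,"tz":-0.7,"wx":0,"wy":0,"wz":0,"grip":-1},{"tx":0,"ty":0,"tz":0,"wx":0,"wy":0,"wz":0,"grip":-1}]'
```

```text
clock: 22.05
position: [0.5116, 0.2621, 0.0542]
ee_rot: [2.414, 2.01, 0.0]
contact_force: [-1.2, -0.7, 4.1]
grip_width: 0.0168
finger_force: 40.3
```

```bash
python3 -m pendant '[{"tx":0,"ty":0,"tz":-0.5,"wx":0,"wy":0,"wz":0,"grip":-1},{"tx":0,"ty":0,"tz":0,"wx":0,"wy":0,"wz":0,"grip":-1}]'
```

```text
clock: 22.3
position: [0.5117, 0.2621, 0.0542]
ee_rot: [2.414, 2.01, 0.001]
contact_force: [-2.4, -0.6, 9.1]
grip_width: 0.0167
finger_force: 40.7
```

```bash
python3 -m pendant '[{"tx":0,"ty":0,"tz":0.9,"wx":0,"wy":0,"wz":0,"grip":-1},{"tx":0,"ty":0,"tz":0,"wx":0,"wy":0,"wz":0,"grip":-0.4},{"tx":0,"ty":0,"tz":0,"wx":0,"wy":0,"wz":0,"grip":0},{"tx":0,"ty":0,"tz":0,"wx":0,"wy":0,"wz":0,"grip":0.3},{"tx":0,"ty":0,"tz":0,"wx":0,"wy":0,"wz":0,"grip":0.5},{"tx":0,"ty":0,"tz":0,"wx":0,"wy":0,"wz":0,"grip":0.5}]'; python3 -m pendant '[{"tx":0,"ty":0,"tz":40,"wx":0,"wy":0,"wz":0,"grip":0.5},{"tx":0,"ty":0,"tz":50,"wx":0,"wy":0,"wz":0,"grip":1},{"tx":0,"ty":0,"tz":50,"wx":0,"wy":0,"wz":0,"grip":1},{"tx":0,"ty":0,"tz":50,"wx":0,"wy":0,"wz":0,"grip":1},{"tx":0,"ty":0,"tz":0,"wx":0,"wy":0,"wz":0,"grip":1},{"tx":0,"ty":0,"tz":0,"wx":0,"wy":0,"wz":0,"grip":1}]'
python3 - <<'E'
from h import *
c=grab("wrist")
m=mask(c,(0,170,150),(8,255,255),(230,120,290,220))|mask(c,(172,170,150),(180,255,255),(230,120,290,220))
a=cen(m);print("disc",a,cv2.boundingRect(m),ray(c,a,.099)); 
h=cv2.cvtColor(c["im"],cv2.COLOR_RGB2HSV); u=int(a[0]); print([int(x) for x in h[int(a[1])-40:int(a[1])+12,u,2]])
E
```

```text
clock: 23.05
position: [0.5115, 0.262, 0.054]
ee_rot: [2.414, 2.011, -0.0]
contact_force: [0.6, -0.8, 0.3]
grip_width: 0.064
finger_force: 0.0
clock: 23.8
position: [0.511, 0.2618, 0.2435]
ee_rot: [-2.414, -2.01, 0.001]
contact_force: [0.3, 0.1, -1.0]
grip_width: 0.0858
finger_force: 0.0
disc [259.70861678 174.6723356 ] (253, 168, 14, 15) [[0.51195303 0.26068386 0.099     ]]
[223, 222, 223, 223, 223, 222, 220, 221, 221, 219, 207, 174, 130, 126, 171, 205, 215, 209, 190, 150, 128, 105, 86, 81, 82, 80, 81, 85, 84, 85, 75, 80, 94, 130, 167, 183, 185, 185, 185, 187, 185, 186, 187, 186, 185, 186, 185, 186, 185, 190, 203, 214]
```

```bash
python3 -m pendant '[{"tx":0,"ty":-48,"tz":3,"wx":0,"wy":0,"wz":2.7,"grip":1},{"tx":0,"ty":-48,"tz":0,"wx":0,"wy":0,"wz":2.7,"grip":1},{"tx":0,"ty":-48,"tz":0,"wx":0,"wy":0,"wz":2.7,"grip":1},{"tx":0,"ty":-48,"tz":0,"wx":0,"wy":0,"wz":2.7,"grip":1},{"tx":0,"ty":-48,"tz":0,"wx":0,"wy":0,"wz":2.7,"grip":1},{"tx":0,"ty":-48,"tz":0,"wx":0,"wy":0,"wz":2.7,"grip":1},{"tx":0,"ty":-48,"tz":0,"wx":0,"wy":0,"wz":2.7,"grip":1},{"tx":0,"ty":-48,"tz":0,"wx":0,"wy":0,"wz":2.7,"grip":1},{"tx":0,"ty":-48,"tz":0,"wx":0,"wy":0,"wz":2.7,"grip":1},{"tx":0,"ty":-48,"tz":0,"wx":0,"wy":0,"wz":2.7,"grip":1},{"tx":0,"ty":-48,"tz":0,"wx":0,"wy":0,"wz":2.7,"grip":1},{"tx":0,"ty":-48,"tz":0,"wx":0,"wy":0,"wz":2.7,"grip":1}]'; python3 -m pendant '[{"tx":0,"ty":-10,"tz":0,"wx":0,"wy":0,"wz":0,"grip":1},{"tx":0,"ty":0,"tz":0,"wx":0,"wy":0,"wz":0,"grip":1}]'
python3 - <<'E'
from h import *
c=grab("wrist"); s=grab("scene"); t=grab("top")
b=lambda k,roi:mask(k,(12,100,60),(32,255,255),roi)
W=np.array([.5175,-.3325]); 
for z in(.004,.022,.057): print(z,proj(c,np.r_[W,z]))
m=b(c,(0,0,512,384)); n,l,st,ce=cv2.connectedComponentsWithStats(m)
for i in range(1,n):
    if st[i,4]>40: print(st[i],ce[i],ray(c,ce[i],.03))
u,v=proj(c,np.r_[W,.03])[0].astype(int); k=c["im"][max(0,v-50):v+50,max(0,u-66):u+67]
cv2.imwrite("pics/w7.png",cv2.resize(k,(800,600),interpolation=cv2.INTER_CUBIC)[:,:,::-1]); print(max(0,u-66),max(0,v-50))
E
```

```text
clock: 25.35
position: [0.5104, -0.315, 0.2448]
ee_rot: [-1.753, -2.602, -0.0]
contact_force: [1.3, 0.6, 0.5]
grip_width: 0.0856
finger_force: 0.0
clock: 25.6
position: [0.5107, -0.3237, 0.2453]
ee_rot: [-1.758, -2.6, -0.0]
contact_force: [-0.7, 0.1, -0.3]
grip_width: 0.0852
finger_force: 0.0
0.004 [[261.49669571 162.00354528]]
0.022 [[261.57920909 165.3676773 ]]
0.057 [[261.76316586 172.8677311 ]]
[268  76  34  36 676] [283.62721893  93.00739645] [[ 0.50833    -0.24410776  0.03      ]]
[251 153  22  27 458] [261.2139738  166.39519651] [[ 0.51678098 -0.33202787  0.03      ]]
195 116
```

View pics/w7.png

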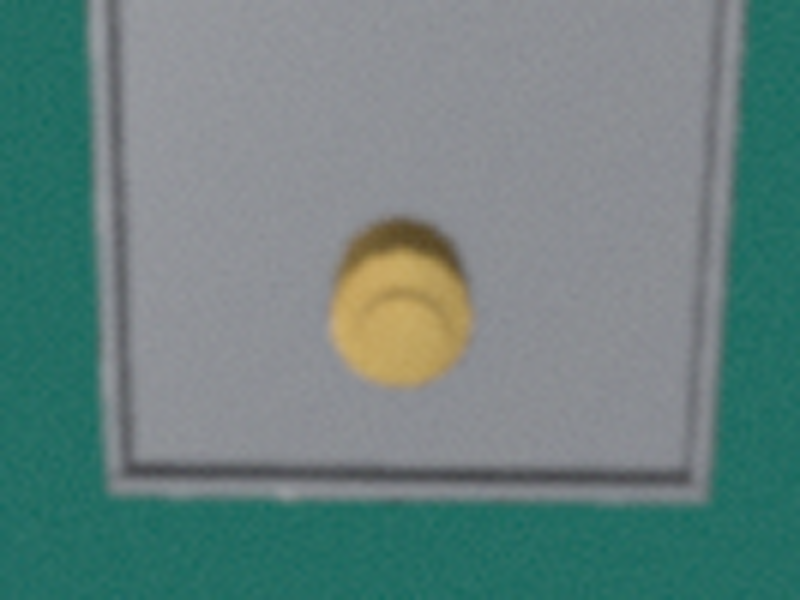

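The crop shows the weight's body circle at about (262,169) and its knob at (262,172) in full-image pixels. That matches the projection of (0.5175, -0.3325) within a pixel. Descending half open to grip the body.

```bash
python3 -m pendant '[{"tx":6.7,"ty":-8.8,"tz":-20,"wx":0,"wy":0,"wz":0,"grip":0.2},{"tx":0,"ty":0,"tz":-45,"wx":0,"wy":0,"wz":0,"grip":0.2},{"tx":0,"ty":0,"tz":-45,"wx":0,"wy":0,"wz":0,"grip":0.2},{"tx":0,"ty":0,"tz":-45,"wx":0,"wy":0,"wz":0,"grip":0.2},{"tx":0,"ty":0,"tz":0,"wx":0,"wy":0,"wz":0,"grip":0.2}]'
```

```text
clock: 26.38
position: [0.5158, -0.3306, 0.0877]
ee_rot: [-1.752, -2.598, 0.0]
contact_force: [-1.0, 1.1, 1.0]
grip_width: 0.0511
finger_force: 0.0
```

```bash
python3 -m pendant '[{"tx":1.5,"ty":-1.8,"tz":-20,"wx":0,"wy":0,"wz":0,"grip":0.2},{"tx":0,"ty":0,"tz":-30,"wx":0,"wy":0,"wz":0,"grip":0.2},{"tx":0,"ty":0,"tz":-22,"wx":0,"wy":0,"wz":0,"grip":0.2},{"tx":0,"ty":0,"tz":0,"wx":0,"wy":0,"wz":0,"grip":0.2},{"tx":0,"ty":0,"tz":0,"wx":0,"wy":0,"wz":0,"grip":0},{"tx":0,"ty":0,"tz":0,"wx":0,"wy":0,"wz":0,"grip":-0.5},{"tx":0,"ty":0,"tz":0,"wx":0,"wy":0,"wz":0,"grip":-0.8},{"tx":0,"ty":0,"tz":0,"wx":0,"wy":0,"wz":0,"grip":-0.8},{"tx":0,"ty":0,"tz":0,"wx":0,"wy":0,"wz":0,"grip":-0.8}]' 40
```

```text
clock: 27.5
position: [0.5205, -0.3352, 0.0214]
ee_rot: [1.756, 2.602, -0.0]
contact_force: [-2.1, -0.3, 7.2]
grip_width: 0.0266
finger_force: 39.6
```

The fingers sit 6 mm too high and 3–4 mm off to the side. I'll open, correct and regrip.

```bash
python3 -m pendant '[{"tx":0,"ty":0,"tz":0,"wx":0,"wy":0,"wz":0,"grip":-0.1},{"tx":0,"ty":0,"tz":0,"wx":0,"wy":0,"wz":0,"grip":0.1},{"tx":0,"ty":0,"tz":0,"wx":0,"wy":0,"wz":0,"grip":0.1},{"tx":-1.3,"ty":3.2,"tz":-4,"wx":0,"wy":0,"wz":0,"grip":0.1},{"tx":0,"ty":0,"tz":-2,"wx":0,"wy":0,"wz":0,"grip":0.1},{"tx":0,"ty":0,"tz":0,"wx":0,"wy":0,"wz":0,"grip":0.1},{"tx":0,"ty":0,"tz":0,"wx":0,"wy":0,"wz":0,"grip":0.1}]'
```

```text
clock: 28.38
position: [0.5184, -0.3314, 0.014]
ee_rot: [-1.757, -2.604, -0.0]
contact_force: [0.4, -0.3, -0.2]
grip_width: 0.0467
finger_force: 0.0
```

```bash
python3 -m pendant '[{"tx":0,"ty":0,"tz":0,"wx":0,"wy":0,"wz":0,"grip":-0.2},{"tx":0,"ty":0,"tz":0,"wx":0,"wy":0,"wz":0,"grip":-0.6},{"tx":0,"ty":0,"tz":0,"wx":0,"wy":0,"wz":0,"grip":-0.8},{"tx":0,"ty":0,"tz":0,"wx":0,"wy":0,"wz":0,"grip":-0.8},{"tx":0,"ty":0,"tz":0,"wx":0,"wy":0,"wz":0,"grip":-0.8}]' 40; python3 -m pendant '[{"tx":0,"ty":0,"tz":5,"wx":0,"wy":0,"wz":0,"grip":-0.8},{"tx":0,"ty":0,"tz":35,"wx":0,"wy":0,"wz":0,"grip":-0.8},{"tx":0,"ty":0,"tz":45,"wx":0,"wy":0,"wz":0,"grip":-0.8},{"tx":0,"ty":0,"tz":45,"wx":0,"wy":0,"wz":0,"grip":-0.8},{"tx":0,"ty":0,"tz":0,"wx":0,"wy":0,"wz":0,"grip":-0.8},{"tx":0,"ty":0,"tz":0,"wx":0,"wy":0,"wz":0,"grip":-0.8}]'
```

```text
clock: 29.0
position: [0.5186, -0.3315, 0.0143]
ee_rot: [1.757, 2.604, -0.0]
contact_force: [-0.2, -1.4, 4.6]
grip_width: 0.0268
finger_force: 39.8
clock: 29.75
position: [0.5177, -0.3309, 0.1433]
ee_rot: [-1.757, -2.603, 0.0]
contact_force: [-0.2, 0.6, -2.1]
grip_width: 0.0263
finger_force: 39.8
```

```bash
python3 - <<'E'
from bedm import *
t=grab("top"); m=mask(t,(75,0,150),(110,80,255),(222,200,290,245)); 
q=cv2.boxPoints(cv2.minAreaRect(big(m).astype(np.float32))); P=ray(t,q,.02); print(P[:,:2],P.mean(0),np.linalg.norm(P-np.roll(P,-1,0),axis=1))
hsv=cv2.cvtColor(t["im"],cv2.COLOR_RGB2HSV); print(hsv[220,246],proj(t,[.4974,-.0082,.02]))
E
python3 -m pendant '[{"tx":-2.5,"ty":40,"tz":0,"wx":0,"wy":0,"wz":0,"grip":-0.8},{"tx":-2.5,"ty":40,"tz":0,"wx":0,"wy":0,"wz":0,"grip":-0.8},{"tx":-2.5,"ty":40,"tz":0,"wx":0,"wy":0,"wz":0,"grip":-0.8},{"tx":-2.5,"ty":40,"tz":0,"wx":0,"wy":0,"wz":0,"grip":-0.8},{"tx":-2.5,"ty":40,"tz":0,"wx":0,"wy":0,"wz":0,"grip":-0.8},{"tx":-2.5,"ty":40,"tz":0,"wx":0,"wy":0,"wz":0,"grip":-0.8},{"tx":-2.5,"ty":40,"tz":0,"wx":0,"wy":0,"wz":0,"grip":-0.8},{"tx":-2.5,"ty":40,"tz":0,"wx":0,"wy":0,"wz":0,"grip":-0.8},{"tx":0,"ty":0,"tz":0,"wx":0,"wy":0,"wz":0,"grip":-0.8},{"tx":0,"ty":0,"tz":0,"wx":0,"wy":0,"wz":0,"grip":-0.8}]'
```

```text
[[ 0.4904  0.0457]
 [ 0.5478 -0.0189]
 [ 0.4984 -0.0621]
 [ 0.4415  0.0024]] [ 0.4945 -0.0082  0.02  ] [0.0865 0.0657 0.086  0.0653]
[ 88  44 155] [[254.7233 225.8115]]
clock: 31.05
position: [0.4977, -0.0114, 0.143]
ee_rot: [-1.755, -2.603, 0.002]
contact_force: [0.1, -1.1, -1.3]
grip_width: 0.0264
finger_force: 39.8
```

```bash
python3 -m pendant '[{"tx":-0.3,"ty":3,"tz":-30,"wx":0,"wy":0,"wz":0,"grip":-0.8},{"tx":0,"ty":0,"tz":-35,"wx":0,"wy":0,"wz":0,"grip":-0.8},{"tx":0,"ty":0,"tz":-25,"wx":0,"wy":0,"wz":0,"grip":-0.8},{"tx":0,"ty":0,"tz":0,"wx":0,"wy":0,"wz":0,"grip":-0.8},{"tx":0,"ty":0,"tz":0,"wx":0,"wy":0,"wz":0,"grip":-0.8}]'
python3 - <<'E'
from bedm import *
c=grab("wrist"); p=np.array(r.get_obs()["position"]); th=np.radians(-48.6); C=np.array([.4484,.0020])
ex=np.array([np.cos(th),np.sin(th)]);ey=np.array([-ex[1],ex[0]]); W=lambda a,b:C+a*ex+b*ey
for n,A,B in(("+y",W(0,.06),W(.08,.06)),("+x",W(.08,0),W(.08,.06))):
    print(n,proj(c,[np.r_[A,.02],np.r_[B,.02]]).round(0).tolist()); q=inbed(sub(c,A,B,.02,n=15,w=.008),C,th)*1e3; print(q.round(1).tolist())
print("tcp",p,"in bed",inbed(p,C,th)*1e3)
E
```

```text
clock: 31.68
position: [0.4985, -0.009, 0.0544]
ee_rot: [1.758, 2.603, 0.0]
contact_force: [0.5, 0.8, -0.9]
grip_width: 0.0264
finger_force: 39.7
+y [[283.0, 144.0], [320.0, 257.0]]
[[9.6, 61.0], [13.9, 61.0], [18.3, 60.9], [22.6, 60.9], [27.0, 61.1], [31.3, 61.0], [35.7, 61.1], [40.0, 61.1], [44.3, 61.1], [48.7, 61.1], [53.0, 61.2], [57.4, 61.2], [61.7, 60.9], [66.1, 60.9], [70.4, 61.0]]
+x [[236.0, 283.0], [320.0, 257.0]]
[[79.2, 7.2], [82.7, 10.5], [83.0, 13.7], [75.8, 17.0], [76.8, 20.2], [79.7, 23.5], [87.3, 26.7], [74.3, 30.0], [72.6, 33.3], [87.2, 36.5], [84.9, 39.8], [85.6, 43.0], [86.5, 46.3], [87.7, 49.5], [80.2, 52.8]]
tcp [ 0.4988 -0.0089  0.0548] in bed [[41.5284 30.6428]]
```

```bash
python3 -m pendant '[{"tx":-0.8,"ty":0.8,"tz":-10,"wx":0,"wy":0,"wz":0,"grip":-0.8},{"tx":0,"ty":0,"tz":-7,"wx":0,"wy":0,"wz":0,"grip":-0.8},{"tx":0,"ty":0,"tz":-3,"wx":0,"wy":0,"wz":0,"grip":-0.8},{"tx":0,"ty":0,"tz":0,"wx":0,"wy":0,"wz":0,"grip":-0.8},{"tx":0,"ty":0,"tz":0,"wx":0,"wy":0,"wz":0,"grip":-0.8}]'
```

```text
clock: 32.35
position: [0.4974, -0.0076, 0.0341]
ee_rot: [1.757, 2.604, 0.0]
contact_force: [-0.1, 0.3, -1.6]
grip_width: 0.0263
finger_force: 39.8
```

```bash
python3 -m pendant '[{"tx":0,"ty":0,"tz":-1,"wx":0,"wy":0,"wz":0,"grip":-0.8},{"tx":0,"ty":0,"tz":0,"wx":0,"wy":0,"wz":0,"grip":-0.8}]'
```

```text
clock: 32.6
position: [0.4973, -0.0076, 0.0331]
ee_rot: [1.757, 2.604, 0.0]
contact_force: [0.5, 0.5, -1.2]
grip_width: 0.0265
finger_force: 39.8
```

```bash
python3 -m pendant '[{"tx":0,"ty":0,"tz":-0.8,"wx":0,"wy":0,"wz":0,"grip":-0.8},{"tx":0,"ty":0,"tz":-0.8,"wx":0,"wy":0,"wz":0,"grip":-0.8},{"tx":0,"ty":0,"tz":0,"wx":0,"wy":0,"wz":0,"grip":-0.8},{"tx":0,"ty":0,"tz":0,"wx":0,"wy":0,"wz":0,"grip":-0.8}]'
```

```text
clock: 33.1
position: [0.4973, -0.0076, 0.0314]
ee_rot: [-1.757, -2.604, 0.0]
contact_force: [-0.3, 0.2, -1.9]
grip_width: 0.0266
finger_force: 39.8
```

```bash
python3 -m pendant '[{"tx":0,"ty":0,"tz":-0.5,"wx":0,"wy":0,"wz":0,"grip":-0.8},{"tx":0,"ty":0,"tz":0,"wx":0,"wy":0,"wz":0,"grip":-0.8}]'
```

```text
clock: 33.35
position: [0.4973, -0.0076, 0.0309]
ee_rot: [-1.757, -2.604, 0.0]
contact_force: [0.7, 0.8, -1.4]
grip_width: 0.0266
finger_force: 39.8
```

```bash
python3 -m pendant '[{"tx":0,"ty":0,"tz":-0.4,"wx":0,"wy":0,"wz":0,"grip":-0.8},{"tx":0,"ty":0,"tz":0,"wx":0,"wy":0,"wz":0,"grip":-0.8}]'
```

```text
clock: 33.6
position: [0.4973, -0.0076, 0.0305]
ee_rot: [-1.757, -2.604, -0.0]
contact_force: [-1.0, -0.5, -0.8]
grip_width: 0.0266
finger_force: 39.8
```

```bash
python3 -m pendant '[{"tx":0,"ty":0,"tz":-0.4,"wx":0,"wy":0,"wz":0,"grip":-0.8},{"tx":0,"ty":0,"tz":0,"wx":0,"wy":0,"wz":0,"grip":-0.8}]'
```

```text
clock: 33.85
position: [0.4973, -0.0076, 0.0303]
ee_rot: [1.757, 2.604, 0.0]
contact_force: [-1.2, -0.7, 1.6]
grip_width: 0.0264
finger_force: 40.2
```

```bash
python3 -m pendant '[{"tx":0,"ty":0,"tz":-0.3,"wx":0,"wy":0,"wz":0,"grip":-0.8},{"tx":0,"ty":0,"tz":0,"wx":0,"wy":0,"wz":0,"grip":-0.8}]'
```

```text
clock: 34.1
position: [0.4973, -0.0076, 0.0303]
ee_rot: [1.757, 2.604, 0.0]
contact_force: [-2.7, 0.5, 8.4]
grip_width: 0.0267
finger_force: 40.8
```

```bash
python3 -m pendant '[{"tx":0,"ty":0,"tz":0.5,"wx":0,"wy":0,"wz":0,"grip":-0.8},{"tx":0,"ty":0,"tz":0,"wx":0,"wy":0,"wz":0,"grip":-0.3},{"tx":0,"ty":0,"tz":0,"wx":0,"wy":0,"wz":0,"grip":-0.1},{"tx":0,"ty":0,"tz":0,"wx":0,"wy":0,"wz":0,"grip":0.1},{"tx":0,"ty":0,"tz":0,"wx":0,"wy":0,"wz":0,"grip":0.3},{"tx":0,"ty":0,"tz":0,"wx":0,"wy":0,"wz":0,"grip":0.3}]' 20; python3 -m pendant '[{"tx":0,"ty":0,"tz":15,"wx":0,"wy":0,"wz":0,"grip":0.3},{"tx":0,"ty":0,"tz":35,"wx":0,"wy":0,"wz":0,"grip":0.3},{"tx":0,"ty":0,"tz":45,"wx":0,"wy":0,"wz":0,"grip":0.3},{"tx":0,"ty":0,"tz":45,"wx":0,"wy":0,"wz":0,"grip":0.3},{"tx":0,"ty":0,"tz":45,"wx":0,"wy":0,"wz":0,"grip":0.3},{"tx":0,"ty":0,"tz":0,"wx":0,"wy":0,"wz":0,"grip":0.3},{"tx":0,"ty":0,"tz":0,"wx":0,"wy":0,"wz":0,"grip":0.3}]'
python3 - <<'E'
from bedm import *
c=grab("wrist"); s=grab("scene"); C=np.array([.4484,.0020]); th=np.radians(-48.6)
m=mask(c,(12,100,60),(32,255,255)); n,l,st,ce=cv2.connectedComponentsWithStats(m)
for i in range(1,n):
    if st[i,4]>40: print("brass?",st[i],ce[i],inbed(ray(c,ce[i],.045),C,th)*1e3)
u,v=proj(c,[.4974,-.0082,.03])[0].astype(int); print(u,v); a,b=max(0,u-110),max(0,v-82)
k=cv2.resize(c["im"][b:b+165,a:a+220],(800,600),interpolation=cv2.INTER_CUBIC); cv2.imwrite("pics/w8.png",k[:,:,::-1]); print(a,b)
E
```

```text
clock: 34.85
position: [0.4973, -0.0076, 0.0303]
ee_rot: [1.757, 2.604, 0.0]
contact_force: [-0.3, 0.3, -0.4]
grip_width: 0.0555
finger_force: 0.0
clock: 35.72
position: [0.4969, -0.0076, 0.2156]
ee_rot: [1.757, 2.604, 0.0]
contact_force: [0.3, 0.4, -0.6]
grip_width: 0.0553
finger_force: 0.0
brass? [248 153  24  29 550] [259.1055 167.2709] [[39.5698 30.3117]]
brass? [334 233  17  14 117] [340.1026 237.9145] [[149.0465  90.1645]]
brass? [192 323  21  27 374] [202.5348 333.6551] [[ 223.6791 -111.7652]]
258 164
148 82
```

My ten views are used up, so I'll check the fit numerically.

Run:
```python
from bedm import *
c=grab("wrist"); C0=np.array([.4484,.0020]); th=np.radians(-48.6)
g=cv2.cvtColor(c["im"],cv2.COLOR_RGB2GRAY)
ex=np.array([np.cos(th),np.sin(th)]);ey=np.array([-ex[1],ex[0]]); W=lambda a,b:C0+a*ex+b*ey
def L(n,A,B,z,w=.004):
    q=inbed(sub(c,A,B,z,n=25,w=w),C0,th)*1e3; l=line(q); d=l[:2]; print(n,"deg %.2f"%(np.degrees(np.arctan2(d[1],d[0]))),l[2:],"res %.2f"%np.median(abs((q-l[2:])@np.array([-d[1],d[0]]))))
L("plate +y",W(0,.06),W(.08,.06),.02); L("plate +x",W(.08,0),W(.08,.06),.02)
L("long fence outer",W(0,-.012),W(.14,-.012),.022); L("long fence inner, free part",W(.085,0),W(.138,0),.022,.003)
L("short fence outer",W(-.012,0),W(-.012,.08),.022); L("short inner free",W(0,.063),W(0,.08),.022,.003)
for n,f in(("long",lambda s,t:W(s*.08,t)),("short",lambda s,t:W(t,s*.06))):
    for s in(.1,.3,.7,.9):
        uv=proj(c,[np.r_[f(s,t),.021] for t in np.arange(-.005,.0055,.001)]).astype(np.float32); print(n,s,cv2.remap(g,uv[:,0].copy(),uv[:,1].copy(),cv2.INTER_LINEAR).ravel())
u=proj(c,np.r_[W(.04,.03),.056])[0]; print("knob expected px",u)
m=mask(c,(12,60,60),(32,255,255),(235,140,285,200)); print(cv2.boundingRect(m), proj(c,np.r_[W(.04,.03),.02]))
```

```text
plate +y deg -0.00 [42.7867 61.3801] res 0.09
plate +x deg -89.65 [82.0424 36.08  ] res 0.18
long fence outer deg -0.30 [ 79.31   -12.6102] res 0.16
long fence inner, free part deg 0.01 [111.5      1.2843] res 0.29
short fence outer deg 89.97 [-12.2941  41.52  ] res 0.16
short inner free deg -89.91 [ 1.5812 71.5   ] res 0.08
long 0.1 [202 202 202 200 200 203 209 216 220 221 219]
long 0.3 [147 165 181 191 197 201 210 215 218 219 219]
long 0.7 [201 201 201 201 198 199 205 212 215 217 216]
long 0.9 [200 202 202 200 196 198 204 211 216 215 216]
short 0.1 [201 203 202 201 202 206 213 218 220 220 221]
short 0.3 [201 202 202 202 202 206 213 218 219 219 219]
short 0.7 [202 201 202 202 203 207 211 215 218 219 218]
short 0.9 [203 202 202 202 202 205 212 217 218 217 216]
knob expected px [259.7522 171.0705]
(248, 153, 25, 30) [[259.7559 162.7936]]
```

All measured gaps close: the plate's +y edge is 60.1 mm from the long fence's inner face and its +x edge 80.5 mm from the short fence's. No dark gap shows on either side. The weight is upright, within about 1.5 mm of the plate's middle. Handing in.

```bash
python3 -c "
from rig import r
print(r.finish_job())"
```

```text
the job is handed in; nothing more can be done
None
```

The job is handed in at about 36 s: by my measurements the plate sits tight against both fences, the pusher stands upright in its white tray, and the weight is upright within about 1.5 mm of the plate's middle (no verdict was returned).

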